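Find the stamped parts tray and send it down the dispatch line

ROBOT

A 7-joint arm with a two-finger parallel gripper is mounted at the origin on a cart in front of the work surface, level with it; the furniture and walls round the work are solid. World frame = base frame: x ahead of the robot, y to its left, z up, the work surface at z = 0. Lengths are in m, angles in degrees, forces in N, time in s.
With the tool pointing down it reaches from about 0.425 to 0.875 m from the base axis. Payload 4.7 kg.
Tool frame: the origin (TCP) lies at the very end of the fingers, on their centre line; the grasp point (between the pads) lies 19 mm behind it; z points along the fingers, y is the direction in which the jaws open and shut (so a half turn about z gives the same grasp; the last joint's range is limited). The gripper opens to 87 mm and grips with 3 to 60 N. Pads are 19 mm wide; open, the fingers measure 117 mm over their backs; the gripper's body (75 mm by 190 mm) begins 51 mm behind the grasp point.
Start: joints at [0.808, 18.392, -4.016, 83.108, 1.295, 78.541, -3.26], TCP at [0.65, -0, 0.223] pointing down, gripper open.
Joint ranges: [-163.93, 163.93], [-17.29, 119.83], [-79.2, 71.16], [3.27, 140.29], [-89.18, 269.18], [5.43, 117.66], [-154.24, 154.24]. Speed limits (degrees/s): [147.25, 147.25, 180, 180, 180, 180, 180].

INTERFACE

Orientations are given as [roll, pitch, yaw] about the fixed x, y, z axes, in that order (R = Rz(yaw) Ry(pitch) Rx(roll)).
In Python, from cell import sensors, imaging, ticket gives the robot as it stands.
- The arm moves only by the tool carry_out, never from a script. Its argument "plan" is a list of rows, each an object of numbers: "fingers": the closure, from -1 (fully open) to 1 (shut); "dx", "dy", "dz": the shift along the tool's x, y, z normalised to -1 to 1, where 1 is 0.03 m; "rx", "ry", "rz": the turn, a rotation vector about the tool's x, y, z normalised to -1 to 1, where 1 is 10 degrees. A call has 1 to 12 rows; each row shifts and turns the commanded pose from where the row before left it, along the tool's axes as they then stand; what a row does not reach is not made up. A row lasts 1/8 s, in which the tool goes at most 62.5 mm and 10.7 degrees, less where a joint would pass 70% of its speed; a pose out of reach is approached as far as the arm can. A call with a number of a shift or a turn outside -1 to 1 is refused whole. A call with a gripper value outside its range is refused whole. The fingers move at their own pace and stop on an object; "force" is the grip in N (left out, the last holds). Time passes only in rows, so rows that do not move let the fingers close. It gives the time, the measured TCP pose, the force and the opening at its end, in the units of the state.
- sensors.get_obs(): the state, without advancing time (a new reading comes with each control period).
- imaging.read_camera(name): name is "scene" or "side" or "wrist"; returns a dict with "color" (400x640x3 uint8, red, green, blue), "mtx" (3x3 intrinsics, pixels), "extrinsics" (4x4, takes a point from world to camera coordinates); the wrist camera has in their place "tool_from_camera" (4x4, takes a point from camera to tool coordinates, whose origin is the TCP and whose axes are the flange's). Camera axes: x right, y down, z forward; pixel columns grow to the right and rows downward; lengths in m; the calibration is good to about 2 mm. A picture is of the moment at which its call begins: read the wrist's pose just before it. There is no depth.
- ticket.sign_off(): hands the job in, once; it reports no verdict.
The state is a dict: "time_s": time; "qpos": joint angles; "joint_velocities": joint speeds; "effort": joint torques, N m; "tool_pos": TCP position; "tool_rot": TCP orientation; "force": force on the tool from outside, world axes, zero at the start; "wrist_torque": the same for the moment, N m; "grip_width": finger opening in m.
Only numpy, scipy, OpenCV 4.12 (cv2) and the standard library are available. Lean on these libraries where they do the work, as an engineer would, in place of code of your own. Each camera call takes 0.05 s, during which the arm holds its last target.

TASK

One of the two parts trays on the sorting board has a round inspection stamp underneath: pushing with the fingertips only, never gripping or lifting a tray, tip first the left one and then the right one up on its rear edge against its stop, to about 65 degrees so that its underside shows, and let each down flat again. Then press the stop of the stamped tray's lane right down by the pad beside the lane, and push that tray gently across it onto the dispatch rollers until it lies against the far rail. Leave the other tray standing in its lane with its stop up, and the coupling and collets on the board where they are.

Things in the scene. Friction and masses are not known exactly. Their poses are not given: they have to be found in the camera images.
- board: fixed sorting board, 290 x 566 mm, on the worktop, turned by up to 6 degrees. Origin: on the worktop under the board; x to the rear (away from the robot), y to the left, z up. Its deck (top at z = 0.020) reaches from x = -0.155 to -0.015 and carries two lanes along x, centres at y = +0.125 (left) and -0.125 (right), 158 mm wide between guides 10 mm high
- far_rail (a point): middle of the foot of the far rail's front face, at x = 0.123, y = 0 in the board's frame, level with the deck; the rail is 22 mm high above this and runs along the board's y. A tray lying against it has its origin 50 mm in front of it. In front of the rail lies the dispatch line: free-turning rollers with axes along the board's x, level with the deck, 8 to 120 mm behind the board's origin
- tray_p: grey plastic parts tray on a steel base plate, with three nuts bedded in it, 58 mm high: upright walls 92 x 142 mm outside (x, y) on a foot flange 100 x 150 mm, 3 mm thick, 0.44 kg or up to a third more or less. Origin: centre of its underside; x to its rear (away from the robot), y along its length, z up. Starts flat in one of the two lanes, up to 12 mm short of the stop. Seen from above the two trays are twins
- tray_q: grey plastic parts tray on a steel base plate, with three nuts bedded in it, 58 mm high: upright walls 92 x 142 mm outside (x, y) on a foot flange 100 x 150 mm, 3 mm thick, 0.44 kg or up to a third more or less. Origin: centre of its underside; x to its rear (away from the robot), y along its length, z up. Starts flat in one of the two lanes, up to 12 mm short of the stop. Seen from above the two trays are twins
- stamp (a point): centre of the inspection stamp: a dark inked ring of 72 mm round a solid lozenge of 26 mm sides, in the middle of the underside of one of the two trays (it moves with that tray); the other tray's underside is bare
- tray_p_heel (a point): middle of the rear bottom edge of tray_p, 50 mm behind its origin (foot of the flange), on which it is tipped; it slides forward on the deck up to the stop when pushed, and is set back by about 3 mm while the tray tips. The centre of mass is about 13 mm above the underside: tipped up to 70 degrees the tray leans back on the finger and follows it down, beyond 75 it goes over
- tray_q_heel (a point): middle of the rear bottom edge of tray_q, 50 mm behind its origin (foot of the flange), on which it is tipped; it slides forward on the deck up to the stop when pushed, and is set back by about 3 mm while the tray tips. The centre of mass is about 13 mm above the underside: tipped up to 70 degrees the tray leans back on the finger and follows it down, beyond 75 it goes over
- stop_left (a joint): steel pop-up stop across the rear end of the left lane; 0 = up (its top 5 mm above the deck), 0.0065 = fully down, below the deck. Its front face is at x = -0.014 in the board's frame. It is pressed straight down at its pad against a friction of about 12 N, and stays where it is left
- stop_left_pad (a point): centre of the top of the left stop's ribbed pad (30 x 36 mm), which lies beside the left lane on its outer side, with no tray over it; it sinks with the stop
- stop_right (a joint): steel pop-up stop across the rear end of the right lane; 0 = up (its top 5 mm above the deck), 0.0065 = fully down, below the deck. Its front face is at x = -0.014 in the board's frame. It is pressed straight down at its pad against a friction of about 12 N, and stays where it is left
- stop_right_pad (a point): centre of the top of the right stop's ribbed pad (30 x 36 mm), which lies beside the right lane on its outer side, with no tray over it; it sinks with the stop
- coupling_c: bystander: threaded coupling with a hexagon nut, 31 x 28 x 56 mm high, standing on the deck between the lanes; origin at its underside
- collet_0: bystander: spring collet, 28 mm across, 36 mm high, standing on the deck between the lanes; origin at its underside
- collet_1: bystander: spring collet, 28 mm across, 36 mm high, standing on the deck between the lanes; origin at its underside

How it is judged (in metres and radians):
On the way, in this order (a step that is already met when the one before it is completed fails the run):
1. the left tray is tipped up to 58 degrees or more while the right one stands flat (((y of tray_p in the frame of board above 0 m and angle between tray_p's own z axis and vertical above 1.01 rad and angle between tray_q's own z axis and vertical below 0.06 rad) or (y of tray_p in the frame of board below 0 m and angle between tray_q's own z axis and vertical above 1.01 rad and angle between tray_p's own z axis and vertical below 0.06 rad))), for 0.3 s.
2. both trays stand flat (angle between each of tray_p, tray_q's own z axis and vertical below 0.06 rad), for 0.2 s.
3. the right tray is tipped up to 58 degrees or more while the left one stands flat (((y of tray_p in the frame of board below 0 m and angle between tray_p's own z axis and vertical above 1.01 rad and angle between tray_q's own z axis and vertical below 0.06 rad) or (y of tray_p in the frame of board above 0 m and angle between tray_q's own z axis and vertical above 1.01 rad and angle between tray_p's own z axis and vertical below 0.06 rad))), for 0.3 s.
4. both trays stand flat again (all of step 2), for 0.2 s.
5. the stop of the stamped tray's lane is pressed right down while that tray still stands in its lane (all of step 4 and x of tray_p in the frame of board between -0.13 and -0.055 m and ((y of tray_p in the frame of board above 0 m and value of joint stop_left above 0.005 m) or (y of tray_p in the frame of board below 0 m and value of joint stop_right above 0.005 m))), for 0.1 s.
At the end, for the whole second after the job is handed in: the stamped tray lies flat and square (within 7 degrees) on the rollers straight behind its own lane (within 60 mm), within 8 mm of the far rail and at rest; its stop is down; the other tray stands flat in its own lane on the deck, its stop still up (within 3.5 mm) (x of tray_p in the frame of board above 0.065 m and z of tray_p in the frame of board above 0.014 m and angle between each of tray_p, tray_q's own z axis and vertical below 0.05 rad and angle between the x axis of tray_p and the x axis of board, either way round below 0.12 rad and ((y of tray_p in the frame of board between 0.065 and 0.185 m and y of tray_q in the frame of board between -0.145 and -0.105 m and value of joint stop_right below 0.0035 m and value of joint stop_left above 0.005 m) or (y of tray_p in the frame of board between -0.185 and -0.065 m and y of tray_q in the frame of board between 0.105 and 0.145 m and value of joint stop_left below 0.0035 m and value of joint stop_right above 0.005 m)) and x of tray_q in the frame of board between -0.13 and -0.055 m and linear speed of each of tray_p, tray_q below 0.02 m/s); the robot touches nothing.
It fails at once if a tray is lifted: its rear bottom edge rises more than 15 mm off the deck (z of any of tray_p_heel, tray_q_heel in the frame of board above 0.035 m).
It fails at once if a tray is tipped right over, beyond 80 degrees (angle between any of tray_p, tray_q's own z axis and vertical above 1.4 rad).
It fails at once if a tray is gripped or shoved hard, with more than 60 N (contact force between the fingers and tray_p above 60 N or contact force between the fingers and tray_q above 60 N).
It fails at once if the stop of the unstamped tray's lane is pressed down by more than 3.5 mm, or that tray is pushed onto the rollers ((y of tray_p in the frame of board above 0 m and value of joint stop_right above 0.0035 m) or (y of tray_p in the frame of board below 0 m and value of joint stop_left above 0.0035 m) or x of tray_q_heel in the frame of board above 0.01 m).
It fails at once if the coupling or a collet is moved by more than 25 mm or knocked over (distance of any of coupling_c, collet_0, collet_1 from where it was at the start of the episode above 0.025 m or angle between any of coupling_c, collet_0, collet_1's own z axis and vertical above 0.5 rad).
It also fails if it takes over 72 s, if anything falls off the work surface, if the arm or the gripper's body presses on something with over 40 N, if the wrist force passes 120 N, or if a joint passes its speed limit or range.

## Working session

There is one attempt and no reset: what is moved stays moved. The work goes in short steps, Python scripts to look and compute and a tool call to move; the robot and the scene stay as the last step left them, time stands still between calls to the robot, and variables do not carry over. Pictures are saved under pics/ and viewed, and the job is handed in when it is done.

Besides the shell and the picture viewer there is one more tool, called by a JSON object that holds its "op" and its "data", one argument or row to a line. carry_out: Moves the arm, as the interface text tells. Scaled input: -1 to 1 covers 0.03 m each way for a shift and 10 degrees each way for a turn. Its arguments: {"type":"object","properties":{"plan":{"type":"array"},"force":{"type":"number"}},"required":["plan"]}

```bash
ls; mkdir -p pics; python3 - <<'E'
from cell import sensors, imaging
import cv2
o=sensors.get_obs();print(o)
for n in ["scene","side","wrist"]:
    r=imaging.read_camera(n);cv2.imwrite(f"pics/a_{n}.png",r["color"][:,:,::-1])
    print(n,r["mtx"].tolist(),(r["extrinsics"] if n!="wrist" else r["tool_from_camera"]).round(4).tolist())
E
```

```text
pics
{'time_s': 0.0, 'qpos': array([ 0.80866187, 18.43866051, -4.01551981, 83.17465464,  1.29419228,
       78.54065331, -3.25956917]), 'joint_velocities': array([ 0.1228347 , -0.06004483,  0.05224682, -0.04721157, -0.04575874,
       -0.15871625,  0.0234797 ]), 'effort': array([-2.58547143e-04, -4.91284704e+01, -4.03903294e-01, -3.12526345e+01,
       -6.40594075e-02,  4.37659642e-02,  1.61017233e-04]), 'tool_pos': array([ 6.49448202e-01, -5.50654231e-05,  2.21468198e-01]), 'tool_rot': array([-1.79891229e+02,  4.96122227e-03,  9.00013455e+01]), 'force': array([0.46667448, 0.5162601 , 0.37255412]), 'wrist_torque': array([-0.01146571,  0.01263004, -0.03178796]), 'grip_width': 0.0868145334424457}
scene [[431.7069278732238, 0.0, 317.7042662318896], [0.0, 431.7069278732238, 197.9865988525564], [0.0, 0.0, 1.0]] [[0.6069, -0.7944, 0.0251, -0.3454], [-0.3144, -0.2689, -0.9104, 0.237], [0.73, 0.5446, -0.413, 0.6104], [0.0, 0.0, 0.0, 1.0]]
side [[469.19327051431605, 0.0, 312.18427470375207], [0.0, 469.19327051431605, 198.50800872245907], [0.0, 0.0, 1.0]] [[0.9759, -0.2181, -0.0094, -0.5338], [-0.1471, -0.6253, -0.7664, 0.113], [0.1612, 0.7493, -0.6423, 0.9747], [0.0, 0.0, 0.0, 1.0]]
wrist [[309.6540683827539, 0.0, 322.37496659753106], [0.0, 309.6540683827539, 198.39851411714483], [0.0, 0.0, 1.0]] [[-0.0001, -0.9618, -0.2739, 0.0752], [1.0, -0.0002, 0.0003, -0.0003], [-0.0004, -0.2739, 0.9618, -0.1629], [0.0, 0.0, 0.0, 1.0]]
```

View pics/a_scene.png

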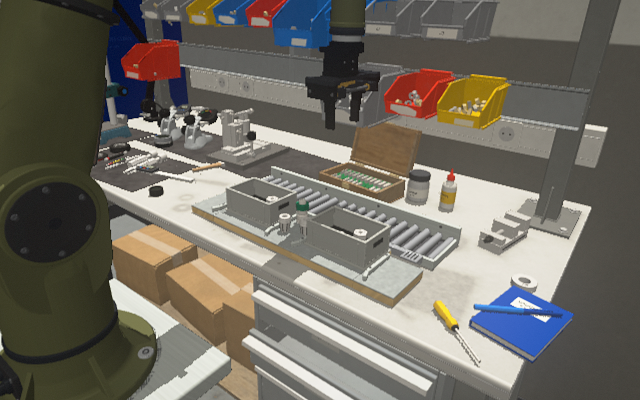

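View pics/a_side.png

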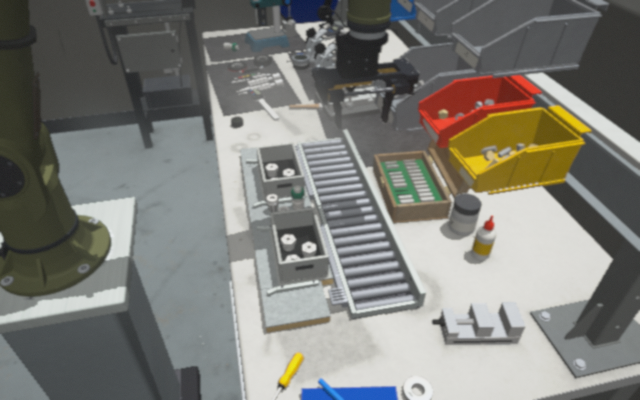

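View pics/a_wrist.png

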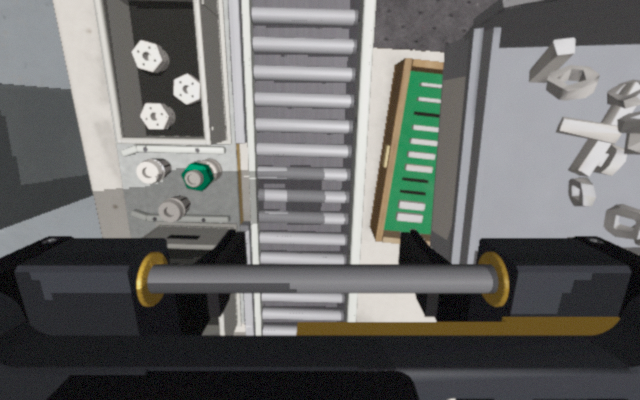

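```bash
python3 - <<'E'
import cv2
a=cv2.imread("pics/a_scene.png")[150:310,180:470];cv2.imwrite("pics/b1.png",cv2.resize(a,None,fx=2.75,fy=2.75,interpolation=cv2.INTER_CUBIC))
a=cv2.imread("pics/a_side.png")[120:335,220:440];cv2.imwrite("pics/b2.png",cv2.resize(a,None,fx=2.75,fy=2.75,interpolation=cv2.INTER_CUBIC))
E
```

```text
(no output)
```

View pics/b1.png

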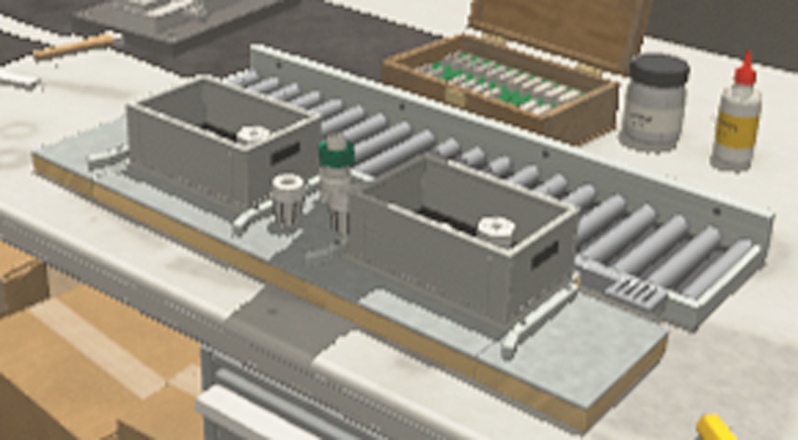

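View pics/b2.png

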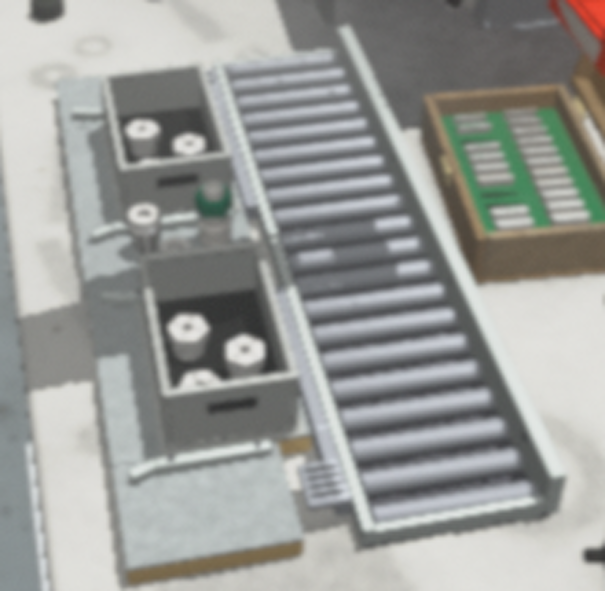

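```bash
cat > h.py <<'E'
import numpy as np, cv2
from cell import sensors, imaging
S=dict(scene=(np.array([[431.707,0,317.704],[0,431.707,197.987],[0,0,1]]),np.array([[0.6069,-0.7944,0.0251,-0.3454],[-0.3144,-0.2689,-0.9104,0.237],[0.73,0.5446,-0.413,0.6104]])),
side=(np.array([[469.193,0,312.184],[0,469.193,198.508],[0,0,1]]),np.array([[0.9759,-0.2181,-0.0094,-0.5338],[-0.1471,-0.6253,-0.7664,0.113],[0.1612,0.7493,-0.6423,0.9747]])))
def ray(n,u,v):
    K,E=S[n];c=-E[:,:3].T@E[:,3];return c,E[:,:3].T@np.linalg.solve(K,[u,v,1])
def plane(n,u,v,z):
    c,d=ray(n,u,v);return c+d*(z-c[2])/d[2]
def proj(n,p):
    K,E=S[n];q=K@(E[:,:3]@np.array(p)+E[:,3]);return q[:2]/q[2]
def zs(u,v): return 180+u/2.75,150+v/2.75
def zd(u,v): return 220+u/2.75,120+v/2.75
E
python3 - <<'E'
from h import *
for nm,p in dict(FR=(585,405),RR=(668,335),FL=(33,153)).items(): print(nm,plane("scene",*zs(*p),.02).round(4))
for nm,p in dict(FR=(125,570),RR=(301,543),FL=(60,78)).items(): print(nm,plane("side",*zd(*p),.02).round(4))
# rail top front-edge, z .042
print([plane("scene",*zs(*p),.042).round(4) for p in [(252,46),(773,213)]])
print([plane("side",*zd(*p),.042).round(4) for p in [(343,28),(548,478)]])
# pads z~.025
print(plane("scene",*zs(638,290),.025),plane("side",*zd(325,482),.025))
# tray top corners z=.078
print("trays scene",[plane("scene",*zs(*p),.078).round(4) for p in [(130,105),(203,77),(321,120),(246,150), (355,192),(433,153),(578,208),(507,256)]])
print("trays side",[plane("side",*zd(*p),.078).round(4) for p in [(105,77),(201,67),(230,158),(122,170),(142,262),(257,240),(297,376),(163,397)]])
E
```

```text
FR [ 0.4023 -0.2884  0.02  ]
RR [ 0.5073 -0.2956  0.02  ]
FL [0.4115 0.2636 0.02  ]
FR [ 0.3995 -0.2922  0.02  ]
RR [ 0.5118 -0.2973  0.02  ]
FL [0.418  0.2681 0.02  ]
[array([0.6933, 0.263 , 0.042 ]), array([ 0.6857, -0.2988,  0.042 ])]
[array([0.694 , 0.2577, 0.042 ]), array([ 0.675 , -0.2998,  0.042 ])]
[ 0.53945205 -0.25673636  0.025     ] [ 0.53806814 -0.25765541  0.025     ]
trays scene [array([0.45  , 0.1757, 0.078 ]), array([0.5352, 0.1747, 0.078 ]), array([0.5309, 0.0334, 0.078 ]), array([0.4483, 0.0407, 0.078 ]), array([ 0.4473, -0.0688,  0.078 ]), array([ 0.539 , -0.0742,  0.078 ]), array([ 0.5311, -0.2069,  0.078 ]), array([ 0.44  , -0.2035,  0.078 ])]
trays side [array([0.4534, 0.1725, 0.078 ]), array([0.538 , 0.1685, 0.078 ]), array([0.5359, 0.0334, 0.078 ]), array([0.4491, 0.0378, 0.078 ]), array([ 0.4478, -0.074 ,  0.078 ]), array([ 0.5349, -0.0694,  0.078 ]), array([ 0.5305, -0.2091,  0.078 ]), array([ 0.441 , -0.2073,  0.078 ])]
```

{"op": "carry_out", "data": {
  "plan": [
    {"rz":1,"fingers":-1},
    {"rz":1},
    {"rz":1},
    {"rz":1},
    {"rz":1},
    {"rz":1},
    {"rz":1},
    {"rz":1},
    {"rz":1},
    {"rz":0.14}
  ]
}}

```text
validation failed for argument at $.pl...
```

{"op": "carry_out", "data": {
  "plan": [
    {"dx":-0.8,"dy":-0.4},
    {"dx":-0.8,"dy":-0.4},
    {"dx":-0.8,"dy":-0.4},
    {"dx":-0.8,"dy":-0.4},
    {"dx":-0.8,"dy":-0.4,"dz":0.5},
    {"dx":-0.8,"dy":-0.4,"dz":0.5},
    {"dx":-0.8,"dy":-0.4,"dz":0.5},
    {"dx":-0.8,"dy":-0.4,"dz":0.5},
    {"dx":-0.8,"dy":-0.2,"dz":0.5},
    {"dx":-0.15,"dz":0.5},
    {}
  ]
}}

```text
validation failed for argument at $.pl...
```

```bash
python3 - <<'E'
from h import *
o=sensors.get_obs();print(o["time_s"],o["tool_pos"],o["tool_rot"],o["qpos"],o["force"])
for n in ["scene","side","wrist"]:
    r=imaging.read_camera(n);cv2.imwrite(f"pics/c_{n}.png",r["color"][:,:,::-1])
E
```

```text
0.15 [ 6.49595544e-01 -4.75477663e-05  2.21709374e-01] [-1.79916518e+02  5.82177511e-03  9.00014834e+01] [ 0.80761762 18.43082119 -4.01577683 83.15727354  1.29596973 78.54065696
 -3.26068808] [ 0.29410456  0.05894945 -0.47127948]
```

{"op": "carry_out", "data": {
  "plan": [
    {"dx":0,"dy":0,"dz":0,"rx":0,"ry":0,"rz":1,"fingers":-1},
    {"dx":0,"dy":0,"dz":0,"rx":0,"ry":0,"rz":1,"fingers":-1}
  ]
}}

```text
time_s: 0.55
tool_pos: [0.65, -0.0001, 0.2225]
tool_rot: [-180.0, 0.0, 69.7]
force: [0.1, -0.3, -0.1]
grip_width: 0.0871
```

{"op": "carry_out", "data": {
  "plan": [
    {"dx":0,"dy":0,"dz":0.2,"rx":0,"ry":0,"rz":1,"fingers":-1},
    {"dx":0,"dy":0,"dz":0.2,"rx":0,"ry":0,"rz":1,"fingers":-1},
    {"dx":0,"dy":0,"dz":0.2,"rx":0,"ry":0,"rz":1,"fingers":-1},
    {"dx":0,"dy":0,"dz":0.2,"rx":0,"ry":0,"rz":1,"fingers":-1},
    {"dx":0,"dy":0,"dz":0.2,"rx":0,"ry":0,"rz":1,"fingers":-1},
    {"dx":0,"dy":0,"dz":0.2,"rx":0,"ry":0,"rz":1,"fingers":-1},
    {"dx":0,"dy":0,"dz":0.2,"rx":0,"ry":0,"rz":1,"fingers":-1},
    {"dx":0,"dy":0,"dz":0.2,"rx":0,"ry":0,"rz":0.14,"fingers":-1}
  ]
}}

```text
time_s: 1.55
tool_pos: [0.65, 0.0, 0.1743]
tool_rot: [180.0, 0.0, -1.4]
force: [-0.4, 0.5, -0.1]
grip_width: 0.0871
```

{"op": "carry_out", "data": {
  "plan": [
    {"dx":-0.8,"dy":-0.4,"dz":0.2,"rx":0,"ry":0,"rz":0,"fingers":-1},
    {"dx":-0.8,"dy":-0.4,"dz":0.2,"rx":0,"ry":0,"rz":0,"fingers":-1},
    {"dx":-0.8,"dy":-0.4,"dz":0.2,"rx":0,"ry":0,"rz":0,"fingers":-1},
    {"dx":-0.8,"dy":-0.4,"dz":0.2,"rx":0,"ry":0,"rz":0,"fingers":-1},
    {"dx":-0.8,"dy":-0.4,"dz":0.2,"rx":0,"ry":0,"rz":0,"fingers":-1},
    {"dx":-0.8,"dy":-0.4,"dz":0.2,"rx":0,"ry":0,"rz":0,"fingers":-1},
    {"dx":-0.8,"dy":-0.4,"dz":0.2,"rx":0,"ry":0,"rz":0,"fingers":-1},
    {"dx":-0.8,"dy":-0.4,"dz":0.2,"rx":0,"ry":0,"rz":0,"fingers":-1},
    {"dx":-0.8,"dy":-0.2,"dz":0.2,"rx":0,"ry":0,"rz":0,"fingers":-1},
    {"dx":-0.15,"dy":0,"dz":0,"rx":0,"ry":0,"rz":0,"fingers":-1},
    {"dx":0,"dy":0,"dz":0,"rx":0,"ry":0,"rz":0,"fingers":-1}
  ]
}}

```text
time_s: 2.92
tool_pos: [0.4329, 0.107, 0.1211]
tool_rot: [-180.0, -0.1, -1.4]
force: [0.6, 0.1, 0.3]
grip_width: 0.0872
```

```bash
python3 - <<'E'
from h import *
o=sensors.get_obs();print(o["time_s"],o["tool_pos"],o["tool_rot"],o["qpos"],o["force"])
for n in ["scene","side","wrist"]:
    r=imaging.read_camera(n);cv2.imwrite(f"pics/c_{n}.png",r["color"][:,:,::-1])
E
```

```text
2.925 [0.43289265 0.10704444 0.12107636] [-1.79993844e+02 -8.92211635e-02 -1.35466377e+00] [-1.83410248e+01 -1.92717433e+00  1.00221236e+00  1.18217488e+02
  6.30297298e-02  6.36229181e+01 -1.08721973e+02] [0.64355385 0.12364939 0.30315022]
```

View pics/c_wrist.png

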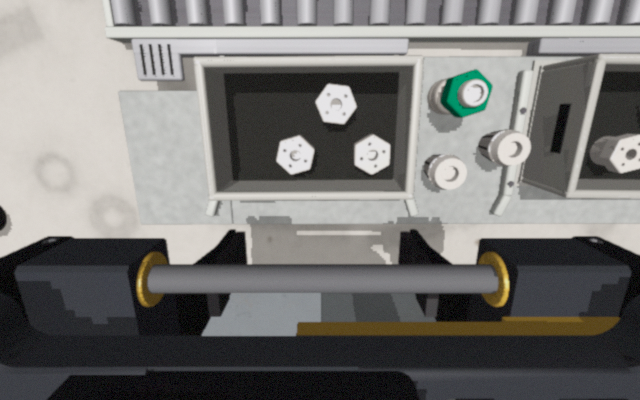

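View pics/c_scene.png

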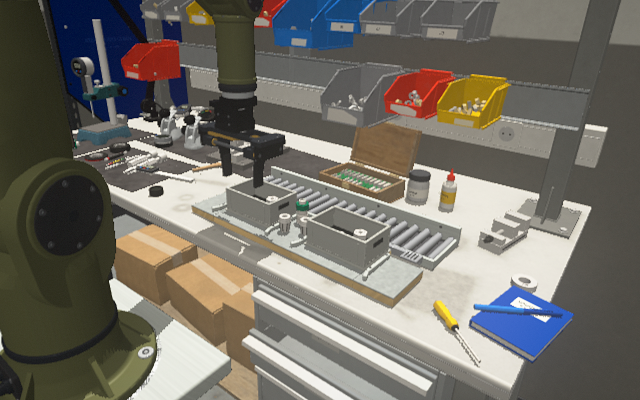

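View pics/c_side.png

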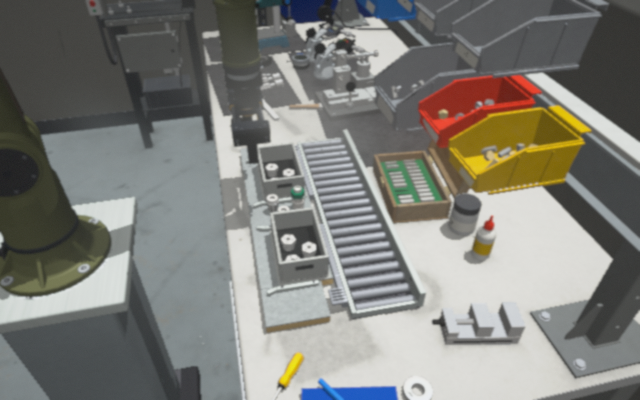

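```bash
cat >> h.py <<'E'
from scipy.spatial.transform import Rotation as Ro
KW=np.array([[309.654,0,322.375],[0,309.654,198.399],[0,0,1]])
TC=np.array([[-0.0001,-0.9618,-0.2739,0.0752],[1,-0.0002,0.0003,-0.0003],[-0.0004,-0.2739,0.9618,-0.1629]])
def wplane(pos,rot,u,v,z):
    R=Ro.from_euler("xyz",rot,degrees=True).as_matrix()
    c=R@TC[:,3]+pos; d=R@TC[:,:3]@np.linalg.solve(KW,[u,v,1]); return c+d*(z-c[2])/d[2]
YAW=np.radians(-1.4);O=np.array([.563,-.016])
def tob(p): c,s=np.cos(YAW),np.sin(YAW); d=np.array(p[:2])-O; return np.array([c*d[0]+s*d[1],-s*d[0]+c*d[1]])
def tow(b): c,s=np.cos(YAW),np.sin(YAW); return O+np.array([c*b[0]-s*b[1],s*b[0]+c*b[1]])
E
python3 - <<'E'
from h import *
pos=[0.43289,.10704,.12108];rot=[-179.994,-.089,-1.355]
def w(n,u,v,z):
    p=wplane(pos,rot,u,v,z);print(n,p.round(4),tob(p).round(4))
for p in [(195,58),(425,58),(413,194),(209,197)]: w("traytop",*p,.078)
for p in [(233,221),(140,224),(121,92)]: w("deckcorner",*p,.02)
for p in [(135,43),(180,41),(183,79),(140,80)]: w("pad",*p,.025)
for p in [(107,36),(540,36)]: w("frame",*p,.02)
for p in [(190,54),(408,52)]: w("stopfront",*p,.025)
E
```

```text
traytop [0.5408 0.1828 0.078 ] [-0.0271  0.1982]
traytop [0.5374 0.0419 0.078 ] [-0.027   0.0572]
traytop [0.4512 0.0444 0.078 ] [-0.1133  0.0576]
traytop [0.4524 0.1852 0.078 ] [-0.1155  0.1984]
deckcorner [0.4138 0.1886 0.02  ] [-0.1542  0.2009]
deckcorner [0.4129 0.2733 0.02  ] [-0.1571  0.2855]
deckcorner [0.5262 0.2677 0.02  ] [-0.0437  0.2828]
pad [0.5608 0.2469 0.025 ] [-0.0086  0.2628]
pad [0.5614 0.2125 0.025 ] [-0.0072  0.2284]
pad [0.5343 0.2141 0.025 ] [-0.0343  0.2294]
pad [0.5344 0.248  0.025 ] [-0.035   0.2632]
frame [0.5672 0.2703 0.02  ] [-0.0028  0.2863]
frame [ 0.5593 -0.0638  0.02  ] [-0.0025 -0.0478]
stopfront [0.5522 0.2061 0.025 ] [-0.0163  0.2218]
stopfront [0.5496 0.0388 0.025 ] [-0.0147  0.0545]
```

```bash
python3 - <<'E'
import numpy as np
h=46
def P(t):
    t=np.radians(t); return np.array([-96*np.cos(t)+h*np.sin(t)-3*np.sin(t), 96*np.sin(t)+h*np.cos(t)])
T=[0,3,8,13,18,24,30,36,42,48,54,60,65]
for a,b in zip(T,T[1:]):
    d=(P(b)-P(a))/30; print(b,P(b).round(1),"dx %.3f dz %.3f"%(d[0],-d[1]))
E
```

```text
3 [-93.6  51. ] dx 0.079 dz -0.165
8 [-89.1  58.9] dx 0.151 dz -0.265
13 [-83.9  66.4] dx 0.174 dz -0.250
18 [-78.   73.4] dx 0.195 dz -0.233
24 [-70.2  81.1] dx 0.260 dz -0.255
30 [-61.6  87.8] dx 0.286 dz -0.226
36 [-52.4  93.6] dx 0.308 dz -0.193
42 [-42.6  98.4] dx 0.327 dz -0.159
48 [-32.3 102.1] dx 0.343 dz -0.123
54 [-21.6 104.7] dx 0.355 dz -0.086
60 [-10.8 106.1] dx 0.363 dz -0.048
65 [ -1.6 106.4] dx 0.305 dz -0.010
```

{"op": "carry_out", "data": {
  "plan": [
    {"dx":0,"dy":-0.25,"dz":0.6,"rx":0,"ry":0,"rz":0,"fingers":-1},
    {"dx":0,"dy":0,"dz":0.6,"rx":0,"ry":0,"rz":0,"fingers":-1},
    {"dx":0,"dy":0,"dz":0.6,"rx":0,"ry":0,"rz":0,"fingers":-1},
    {"dx":0,"dy":0,"dz":0.03,"rx":0,"ry":0,"rz":0,"fingers":-1},
    {"dx":0.1,"dy":0,"dz":0,"rx":0,"ry":0,"rz":0,"fingers":-1},
    {"dx":0.1,"dy":0,"dz":0,"rx":0,"ry":0,"rz":0,"fingers":-1}
  ]
}}

```text
time_s: 3.82
tool_pos: [0.4388, 0.1148, 0.0664]
tool_rot: [-180.0, -0.0, -1.4]
force: [-3.5, 1.6, 1.8]
grip_width: 0.0869
```

{"op": "carry_out", "data": {
  "plan": [
    {"dx":0.1,"dy":0,"dz":0,"rx":0,"ry":0,"rz":0,"fingers":-1},
    {"dx":0,"dy":0,"dz":0,"rx":0,"ry":0,"rz":0,"fingers":-1}
  ]
}}

```text
time_s: 4.08
tool_pos: [0.4416, 0.1147, 0.0659]
tool_rot: [-180.0, -0.0, -1.4]
force: [-0.8, -0.1, 0.3]
grip_width: 0.0869
```

{"op": "carry_out", "data": {
  "plan": [
    {"dx":0.1,"dy":0,"dz":0,"rx":0,"ry":0,"rz":0,"fingers":-1},
    {"dx":0,"dy":0,"dz":0,"rx":0,"ry":0,"rz":0,"fingers":-1}
  ]
}}

```text
time_s: 4.32
tool_pos: [0.4435, 0.1145, 0.0655]
tool_rot: [180.0, 0.1, -1.4]
force: [-5.3, 0.2, 4.8]
grip_width: 0.087
```

```bash
python3 - <<'E'
from h import *
o=sensors.get_obs();print(o["time_s"],o["tool_pos"],tob(o["tool_pos"]),o["force"])
r=imaging.read_camera("wrist");cv2.imwrite(f"pics/d_wrist.png",r["color"][:,:,::-1])
r=imaging.read_camera("scene");cv2.imwrite(f"pics/d_scene.png",cv2.resize(r["color"][150:310,180:470,::-1],None,fx=2.75,fy=2.75,interpolation=cv2.INTER_CUBIC))
E
```

```text
4.325 [0.44352799 0.11450534 0.06553078] [-0.12262488  0.12754742] [-5.28045927  0.17724795  4.821596  ]
```

View pics/d_wrist.png

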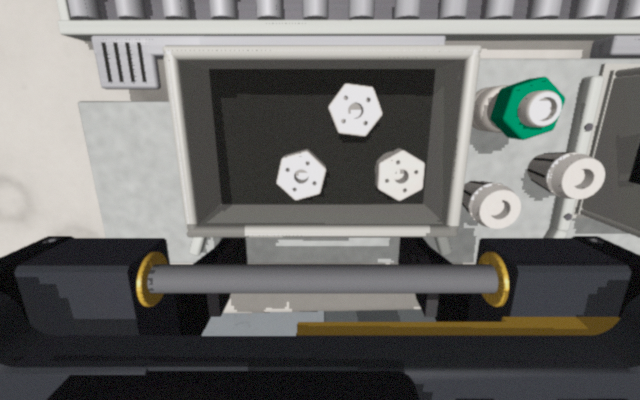

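View pics/d_scene.png

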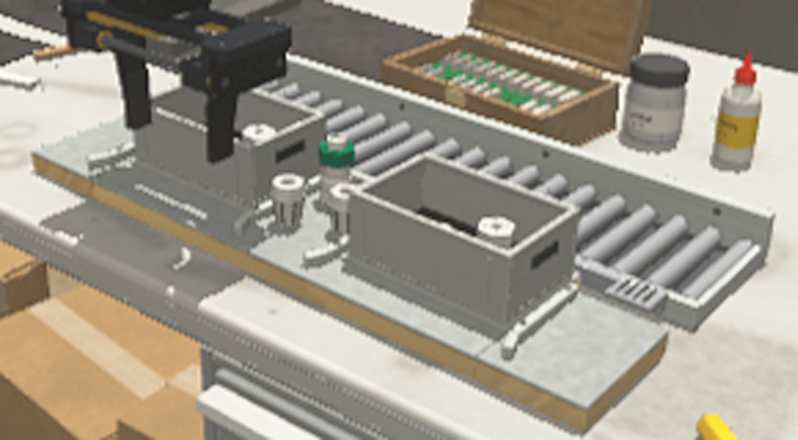

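```bash
python3 - <<'E'
from h import *
pos=[0.44353,.1145,.06553];rot=[180,.05,-1.4]
def w(n,u,v,z):
    p=wplane(pos,rot,u,v,z);print(n,p.round(4),tob(p).round(4))
for p in [(164,49),(480,47),(455,234),(188,235)]: w("traytop",*p,.078)
for p in [(97,38),(153,37),(159,88),(103,88)]: w("pad",*p,.025)
E
```

```text
traytop [0.5466 0.1825 0.078 ] [-0.0213  0.1981]
traytop [0.5439 0.0424 0.078 ] [-0.0205  0.0579]
traytop [0.4549 0.0452 0.078 ] [-0.1096  0.0585]
traytop [0.4578 0.1846 0.078 ] [-0.1101  0.198 ]
pad [0.5633 0.2459 0.025 ] [-0.0061  0.2618]
pad [0.563  0.2125 0.025 ] [-0.0056  0.2284]
pad [0.5344 0.2138 0.025 ] [-0.0342  0.229 ]
pad [0.5353 0.2485 0.025 ] [-0.0342  0.2637]
```

{"op": "carry_out", "data": {
  "plan": [
    {"dx":0.08,"dy":0,"dz":-0.02,"rx":0,"ry":0,"rz":0,"fingers":-1},
    {"dx":0.08,"dy":0,"dz":-0.165,"rx":0,"ry":0,"rz":0,"fingers":-1},
    {"dx":0.15,"dy":0,"dz":-0.265,"rx":0,"ry":0,"rz":0,"fingers":-1},
    {"dx":0.175,"dy":0,"dz":-0.25,"rx":0,"ry":0,"rz":0,"fingers":-1},
    {"dx":0.195,"dy":0,"dz":-0.233,"rx":0,"ry":0,"rz":0,"fingers":-1},
    {"dx":0,"dy":0,"dz":0,"rx":0,"ry":0,"rz":0,"fingers":-1}
  ]
}}

```text
time_s: 5.18
tool_pos: [0.4635, 0.114, 0.0939]
tool_rot: [180.0, 0.2, -1.4]
force: [-7.9, -0.5, 4.2]
grip_width: 0.0867
```

```bash
cat > look.py <<'E'
from h import *
import sys
t=sys.argv[1]
o=sensors.get_obs();print(o["time_s"],o["tool_pos"].round(4),tob(o["tool_pos"]).round(4),o["force"].round(1))
a=imaging.read_camera("side")["color"][100:320,200:420,::-1];b=imaging.read_camera("scene")["color"][110:310,180:470,::-1]
f=cv2.resize
a=f(a,(400,400),interpolation=cv2.INTER_CUBIC);b=f(b,(580,400),interpolation=cv2.INTER_CUBIC)
im=np.hstack([a,b]);cv2.imwrite(f"pics/{t}.png",f(im,(800,int(400*800/980))))
E
python3 look.py e1
```

```text
5.175 [0.4635 0.114  0.0939] [-0.1026  0.1275] [-7.9 -0.5  4.2]
```

View pics/e1.png

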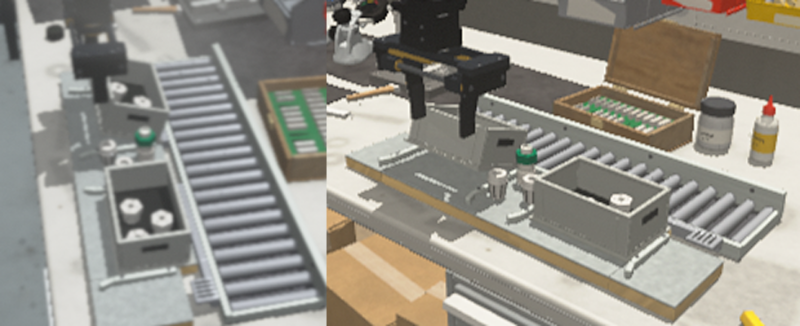

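{"op": "carry_out", "data": {
  "plan": [
    {"dx":0.26,"dy":0,"dz":-0.255,"rx":0,"ry":0,"rz":0,"fingers":-1},
    {"dx":0.286,"dy":0,"dz":-0.226,"rx":0,"ry":0,"rz":0,"fingers":-1},
    {"dx":0.308,"dy":0,"dz":-0.193,"rx":0,"ry":0,"rz":0,"fingers":-1},
    {"dx":0.327,"dy":0,"dz":-0.159,"rx":0,"ry":0,"rz":0,"fingers":-1},
    {"dx":0.343,"dy":0,"dz":-0.123,"rx":0,"ry":0,"rz":0,"fingers":-1},
    {"dx":0,"dy":0,"dz":0,"rx":0,"ry":0,"rz":0,"fingers":-1}
  ]
}}

```text
time_s: 6.02
tool_pos: [0.5117, 0.1129, 0.1226]
tool_rot: [-180.0, -0.1, -1.4]
force: [-2.3, 0.6, 3.7]
grip_width: 0.0871
```

```bash
python3 look.py e2
```

```text
6.025 [0.5117 0.1129 0.1226] [-0.0544  0.1276] [-2.3  0.6  3.7]
```

View pics/e2.png

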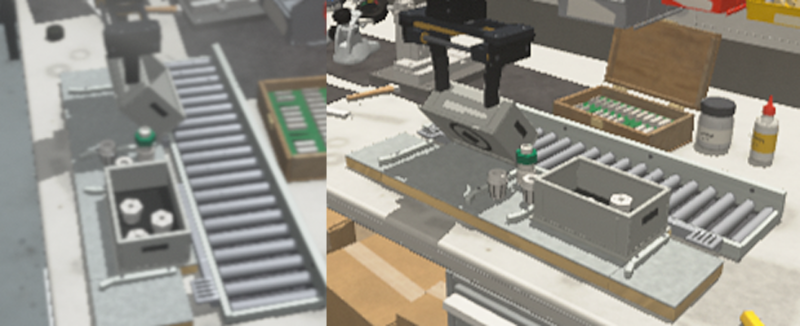

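{"op": "carry_out", "data": {
  "plan": [
    {"dx":0.355,"dy":0,"dz":-0.086,"rx":0,"ry":0,"rz":0,"fingers":-1},
    {"dx":0.363,"dy":0,"dz":-0.048,"rx":0,"ry":0,"rz":0,"fingers":-1},
    {"dx":0.25,"dy":0,"dz":-0.01,"rx":0,"ry":0,"rz":0,"fingers":-1},
    {"dx":0,"dy":0,"dz":0,"rx":0,"ry":0,"rz":0,"fingers":-1}
  ]
}}

```text
time_s: 6.62
tool_pos: [0.54, 0.112, 0.1264]
tool_rot: [180.0, -0.0, -1.4]
force: [-0.7, -0.3, 0.2]
grip_width: 0.0868
```

```bash
python3 - <<'E'
from h import *
o=sensors.get_obs();print(o["time_s"],o["tool_pos"].round(4),tob(o["tool_pos"]).round(4),o["force"].round(1))
for n,(y,x) in dict(scene=(140,200),side=(110,220)).items():
    a=imaging.read_camera(n)["color"][y:y+110,x:x+150,::-1]
    cv2.imwrite(f"pics/e3_{n}.png",cv2.resize(a,None,fx=5,fy=5,interpolation=cv2.INTER_CUBIC))
E
```

```text
6.625 [0.54   0.112  0.1264] [-0.0261  0.1274] [-0.7 -0.3  0.2]
```

View pics/e3_scene.png

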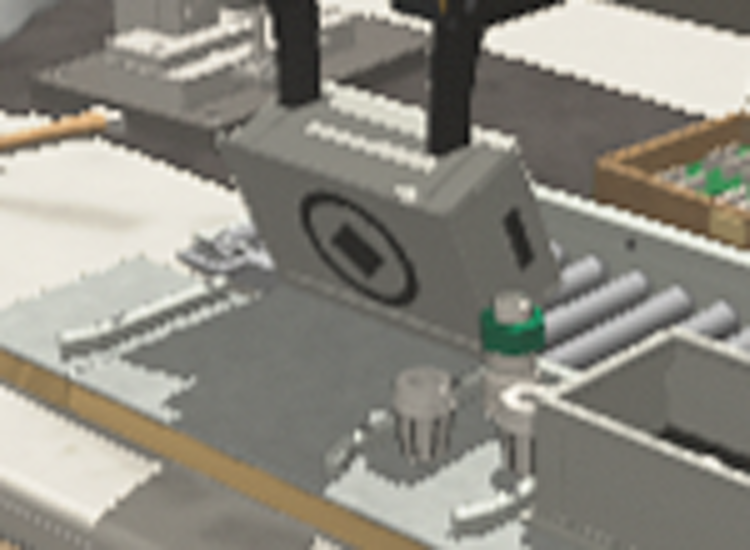

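View pics/e3_side.png

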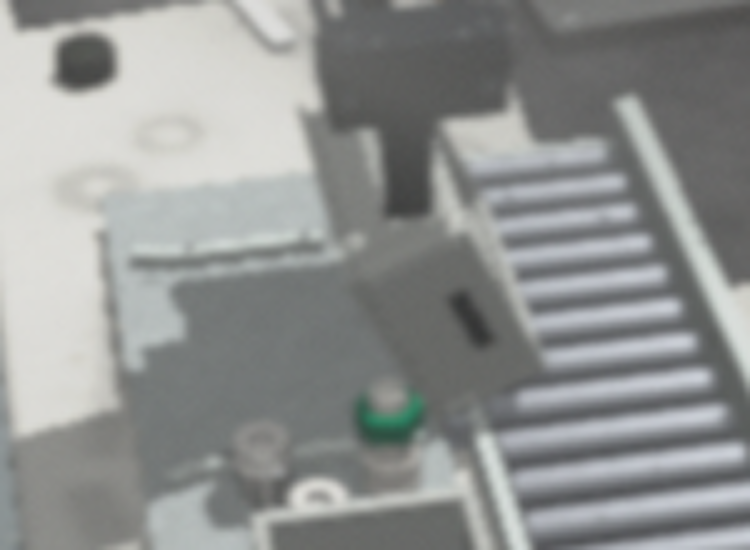

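```bash
python3 - <<'E'
from h import *
def at(n,u,v,yb):
    c,d=ray(n,u,v)
    nrm=np.array([-np.sin(YAW),np.cos(YAW),0]); p0=np.array([*tow([0,yb]),0])
    p=c+d*((p0-c)@nrm)/(d@nrm); return tob(p).round(4),p[2].round(4)
print(at("scene",200+357/5,140+250/5,.1275))
print("right flange top",at("scene",200+447/5,140+212/5,.0525),"heel",at("scene",200+480/5,140+345/5,.0525))
print("left top",at("scene",200+228/5,140+140/5,.2025),"heel",at("scene",200+275/5,140+270/5,.2025))
E
```

```text
(array([-0.0351,  0.1275]), np.float64(0.0647))
right flange top (array([-0.0537,  0.0525]), np.float64(0.1108)) heel (array([-0.0311,  0.0525]), np.float64(0.037))
left top (array([-0.0465,  0.2025]), np.float64(0.1049)) heel (array([-0.0189,  0.2025]), np.float64(0.0267))
```

{"op": "carry_out", "data": {
  "plan": [
    {"dx":0,"dy":0,"dz":0,"rx":0,"ry":0,"rz":0,"fingers":-1},
    {"dx":0,"dy":0,"dz":0,"rx":0,"ry":0,"rz":0,"fingers":-1},
    {"dx":-0.25,"dy":0,"dz":0.01,"rx":0,"ry":0,"rz":0,"fingers":-1},
    {"dx":-0.363,"dy":0,"dz":0.048,"rx":0,"ry":0,"rz":0,"fingers":-1},
    {"dx":-0.355,"dy":0,"dz":0.086,"rx":0,"ry":0,"rz":0,"fingers":-1},
    {"dx":-0.343,"dy":0,"dz":0.123,"rx":0,"ry":0,"rz":0,"fingers":-1},
    {"dx":-0.327,"dy":0,"dz":0.159,"rx":0,"ry":0,"rz":0,"fingers":-1},
    {"dx":-0.308,"dy":0,"dz":0.193,"rx":0,"ry":0,"rz":0,"fingers":-1},
    {"dx":-0.286,"dy":0,"dz":0.226,"rx":0,"ry":0,"rz":0,"fingers":-1},
    {"dx":-0.26,"dy":0,"dz":0.255,"rx":0,"ry":0,"rz":0,"fingers":-1},
    {"dx":0,"dy":0,"dz":0,"rx":0,"ry":0,"rz":0,"fingers":-1}
  ]
}}

```text
time_s: 8.1
tool_pos: [0.4612, 0.1141, 0.0919]
tool_rot: [180.0, 0.3, -1.4]
force: [-6.4, 0.0, 4.0]
grip_width: 0.087
```

```bash
python3 look.py e4
```

```text
8.1 [0.4612 0.1141 0.0919] [-0.105   0.1276] [-6.4  0.   4. ]
```

View pics/e4.png

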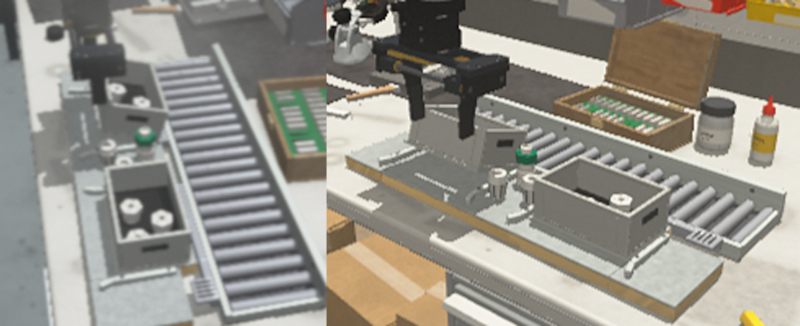

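{"op": "carry_out", "data": {
  "plan": [
    {"dx":-0.195,"dy":0,"dz":0.233,"rx":0,"ry":0,"rz":0,"fingers":-1},
    {"dx":-0.175,"dy":0,"dz":0.25,"rx":0,"ry":0,"rz":0,"fingers":-1},
    {"dx":-0.15,"dy":0,"dz":0.265,"rx":0,"ry":0,"rz":0,"fingers":-1},
    {"dx":-0.1,"dy":0,"dz":0.165,"rx":0,"ry":0,"rz":0,"fingers":-1},
    {"dx":-0.2,"dy":0,"dz":0,"rx":0,"ry":0,"rz":0,"fingers":-1},
    {"dx":-0.2,"dy":0,"dz":0,"rx":0,"ry":0,"rz":0,"fingers":-1},
    {"dx":0,"dy":0,"dz":-0.5,"rx":0,"ry":0,"rz":0,"fingers":-1},
    {"dx":0,"dy":0,"dz":-0.9,"rx":0,"ry":0,"rz":0,"fingers":-1},
    {"dx":0,"dy":0,"dz":-0.6,"rx":0,"ry":0,"rz":0,"fingers":-1},
    {"dx":0,"dy":0,"dz":0,"rx":0,"ry":0,"rz":0,"fingers":-1}
  ]
}}

```text
time_s: 9.45
tool_pos: [0.4361, 0.1153, 0.1289]
tool_rot: [-179.9, -0.3, -1.4]
force: [0.6, -0.6, 0.9]
grip_width: 0.0872
```

```bash
python3 look.py e5; python3 - <<'E'
from h import *
cv2.imwrite("pics/e5_w.png",imaging.read_camera("wrist")["color"][:,:,::-1])
E
```

```text
9.45 [0.4361 0.1153 0.1289] [-0.1301  0.1282] [ 0.6 -0.6  0.9]
```

View pics/e5.png

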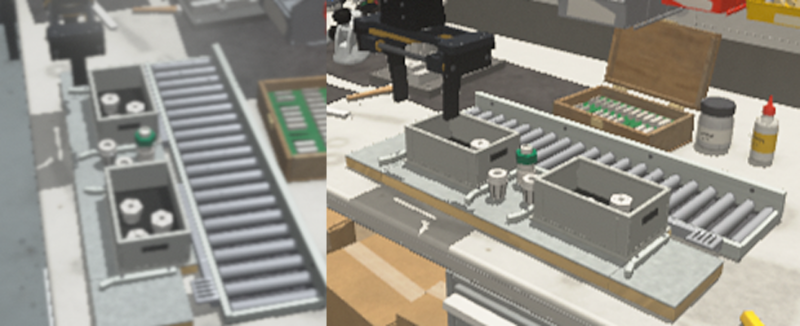

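View pics/e5_w.png

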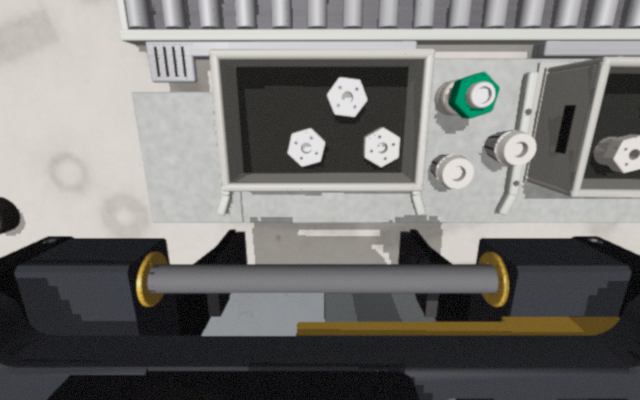

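{"op": "carry_out", "data": {
  "plan": [
    {"dx":0,"dy":0.6,"dz":0,"rx":0,"ry":0,"rz":0,"fingers":-1},
    {"dx":0,"dy":0.9,"dz":0,"rx":0,"ry":0,"rz":0,"fingers":-1},
    {"dx":0,"dy":0.9,"dz":0,"rx":0,"ry":0,"rz":0,"fingers":-1},
    {"dx":0,"dy":0.9,"dz":0,"rx":0,"ry":0,"rz":0,"fingers":-1},
    {"dx":0,"dy":0.9,"dz":0,"rx":0,"ry":0,"rz":0,"fingers":-1},
    {"dx":0,"dy":0.9,"dz":0,"rx":0,"ry":0,"rz":0,"fingers":-1},
    {"dx":0,"dy":0.9,"dz":0,"rx":0,"ry":0,"rz":0,"fingers":-1},
    {"dx":0,"dy":0.9,"dz":0,"rx":0,"ry":0,"rz":0,"fingers":-1},
    {"dx":0,"dy":0.9,"dz":0,"rx":0,"ry":0,"rz":0,"fingers":-1},
    {"dx":-0.1,"dy":0.68,"dz":0,"rx":0,"ry":0,"rz":0,"fingers":-1},
    {"dx":0,"dy":0,"dz":0,"rx":0,"ry":0,"rz":0,"fingers":-1}
  ]
}}

```text
time_s: 10.98
tool_pos: [0.4236, -0.1417, 0.1257]
tool_rot: [180.0, 0.1, -1.6]
force: [-0.1, 1.1, 0.0]
grip_width: 0.087
```

```bash
python3 - <<'E'
from h import *
o=sensors.get_obs();print(o["time_s"],o["tool_pos"],o["tool_rot"],tob(o["tool_pos"]))
cv2.imwrite("pics/f1_w.png",imaging.read_camera("wrist")["color"][:,:,::-1])
E
```

```text
10.975 [ 0.42355633 -0.14165686  0.12569626] [ 1.79987936e+02  7.43421317e-02 -1.64953136e+00] [-0.13633198 -0.12902626]
```

View pics/f1_w.png

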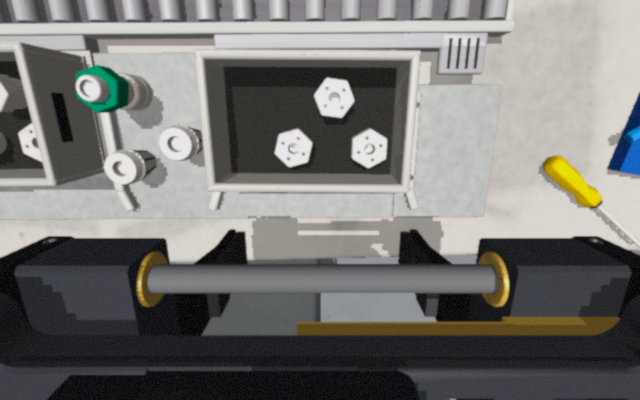

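```bash
python3 - <<'E'
from h import *
pos=[0.42356,-.14166,.1257];rot=[179.99,.07,-1.65]
def w(n,u,v,z):
    p=wplane(pos,rot,u,v,z);print(n,p.round(4),tob(p).round(4))
for p in [(197,54),(420,53),(409,190),(207,189)]: w("traytop",*p,.078)
for p in [(442,35),(488,35),(482,76),(438,75)]: w("pad",*p,.025)
E
```

```text
traytop [ 0.5346 -0.0664  0.078 ] [-0.0271 -0.0511]
traytop [ 0.5312 -0.2054  0.078 ] [-0.0272 -0.1902]
traytop [ 0.4431 -0.2028  0.078 ] [-0.1153 -0.1897]
traytop [ 0.4479 -0.0612  0.078 ] [-0.1139 -0.048 ]
pad [ 0.5516 -0.2372  0.025 ] [-0.006  -0.2214]
pad [ 0.5506 -0.2726  0.025 ] [-0.0062 -0.2568]
pad [ 0.5211 -0.2713  0.025 ] [-0.0356 -0.2562]
pad [ 0.5229 -0.2363  0.025 ] [-0.0347 -0.2212]
```

{"op": "carry_out", "data": {
  "plan": [
    {"dx":0,"dy":-0.3,"dz":0.5,"rx":0,"ry":0,"rz":-0.02,"fingers":-1},
    {"dx":0,"dy":0,"dz":0.7,"rx":0,"ry":0,"rz":0,"fingers":-1},
    {"dx":0,"dy":0,"dz":0.7,"rx":0,"ry":0,"rz":0,"fingers":-1},
    {"dx":0,"dy":0,"dz":0.1,"rx":0,"ry":0,"rz":0,"fingers":-1},
    {"dx":0.1,"dy":0,"dz":0,"rx":0,"ry":0,"rz":0,"fingers":-1},
    {"dx":0.1,"dy":0,"dz":0,"rx":0,"ry":0,"rz":0,"fingers":-1},
    {"dx":0.1,"dy":0,"dz":0,"rx":0,"ry":0,"rz":0,"fingers":-1},
    {"dx":0.1,"dy":0,"dz":0,"rx":0,"ry":0,"rz":0,"fingers":-1},
    {"dx":0,"dy":0,"dz":0,"rx":0,"ry":0,"rz":0,"fingers":-1}
  ]
}}

```text
time_s: 12.15
tool_pos: [0.4374, -0.1308, 0.0664]
tool_rot: [180.0, -0.0, -1.2]
force: [-1.0, 0.7, 0.2]
grip_width: 0.0869
```

```bash
python3 - <<'E'
from h import *
o=sensors.get_obs();print(o["time_s"],o["tool_pos"],o["tool_rot"],tob(o["tool_pos"]),o["force"])
cv2.imwrite("pics/f2_w.png",imaging.read_camera("wrist")["color"][:,:,::-1])
E
```

```text
12.15 [ 0.43741311 -0.1307642   0.06638712] [ 1.79994334e+02 -2.96565808e-02 -1.19998197e+00] [-0.12274546 -0.1177983 ] [-1.03428968  0.731391    0.16820435]
```

View pics/f2_w.png

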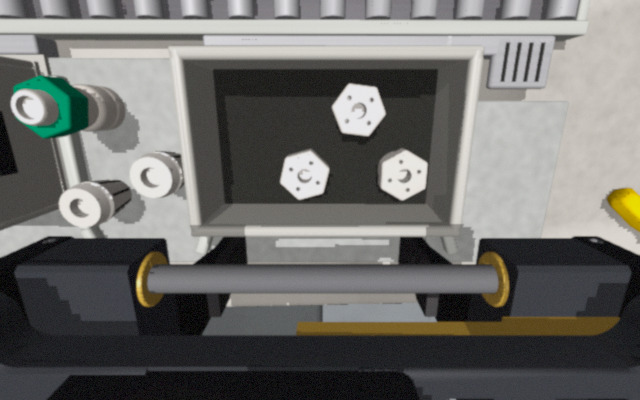

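{"op": "carry_out", "data": {
  "plan": [
    {"dx":0.08,"dy":0,"dz":0,"rx":0,"ry":0,"rz":0,"fingers":-1},
    {"dx":0.08,"dy":0,"dz":-0.165,"rx":0,"ry":0,"rz":0,"fingers":-1},
    {"dx":0.15,"dy":0,"dz":-0.265,"rx":0,"ry":0,"rz":0,"fingers":-1},
    {"dx":0.175,"dy":0,"dz":-0.25,"rx":0,"ry":0,"rz":0,"fingers":-1},
    {"dx":0.195,"dy":0,"dz":-0.233,"rx":0,"ry":0,"rz":0,"fingers":-1},
    {"dx":0,"dy":0,"dz":0,"rx":0,"ry":0,"rz":0,"fingers":-1}
  ]
}}

```text
time_s: 12.95
tool_pos: [0.4582, -0.1311, 0.0948]
tool_rot: [-180.0, -0.1, -1.2]
force: [-6.1, 0.1, 1.9]
grip_width: 0.0869
```

```bash
python3 look.py f3
```

```text
12.95 [ 0.4582 -0.1311  0.0948] [-0.102  -0.1176] [-6.1  0.1  1.9]
```

View pics/f3.png

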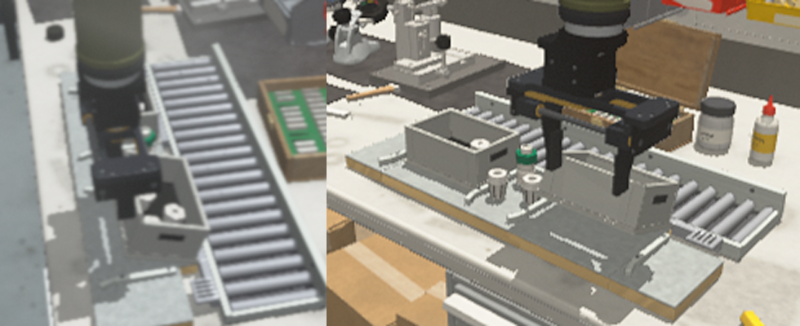

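Same geometry, tipping properly; continue up.

{"op": "carry_out", "data": {
  "plan": [
    {"dx":0.26,"dy":0,"dz":-0.255,"rx":0,"ry":0,"rz":0,"fingers":-1},
    {"dx":0.286,"dy":0,"dz":-0.226,"rx":0,"ry":0,"rz":0,"fingers":-1},
    {"dx":0.308,"dy":0,"dz":-0.193,"rx":0,"ry":0,"rz":0,"fingers":-1},
    {"dx":0.327,"dy":0,"dz":-0.159,"rx":0,"ry":0,"rz":0,"fingers":-1},
    {"dx":0.343,"dy":0,"dz":-0.123,"rx":0,"ry":0,"rz":0,"fingers":-1},
    {"dx":0.355,"dy":0,"dz":-0.086,"rx":0,"ry":0,"rz":0,"fingers":-1},
    {"dx":0.363,"dy":0,"dz":-0.048,"rx":0,"ry":0,"rz":0,"fingers":-1},
    {"dx":0.25,"dy":0,"dz":-0.01,"rx":0,"ry":0,"rz":0,"fingers":-1},
    {"dx":0,"dy":0,"dz":0,"rx":0,"ry":0,"rz":0,"fingers":-1}
  ]
}}

```text
time_s: 14.18
tool_pos: [0.5327, -0.1326, 0.1265]
tool_rot: [180.0, -0.0, -1.2]
force: [-0.7, 0.6, 0.0]
grip_width: 0.0869
```

```bash
python3 - <<'E'
from h import *
o=sensors.get_obs();print(o["time_s"],o["tool_pos"].round(4),tob(o["tool_pos"]).round(4),o["force"].round(1))
for n,(y,x) in dict(scene=(170,280),side=(160,220)).items():
    a=imaging.read_camera(n)["color"][y:y+110,x:x+150,::-1]
    cv2.imwrite(f"pics/f4_{n}.png",cv2.resize(a,None,fx=5,fy=5,interpolation=cv2.INTER_CUBIC))
E
```

```text
14.175 [ 0.5327 -0.1326  0.1265] [-0.0274 -0.1173] [-0.7  0.6  0. ]
```

View pics/f4_scene.png

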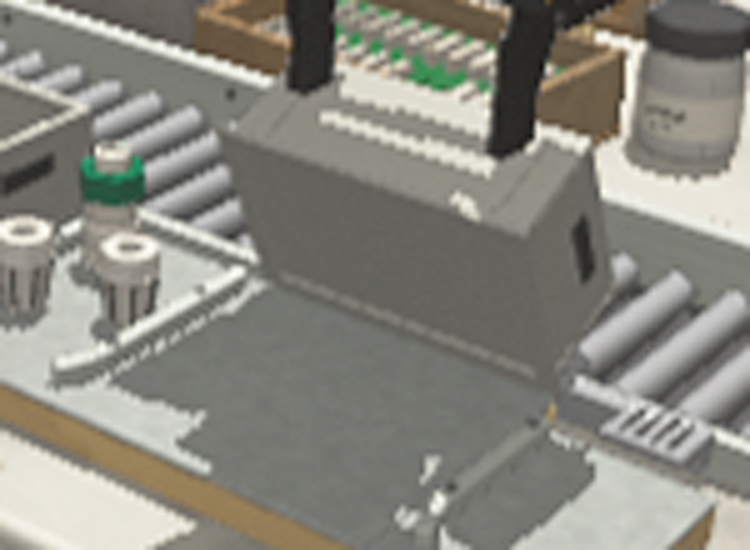

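View pics/f4_side.png

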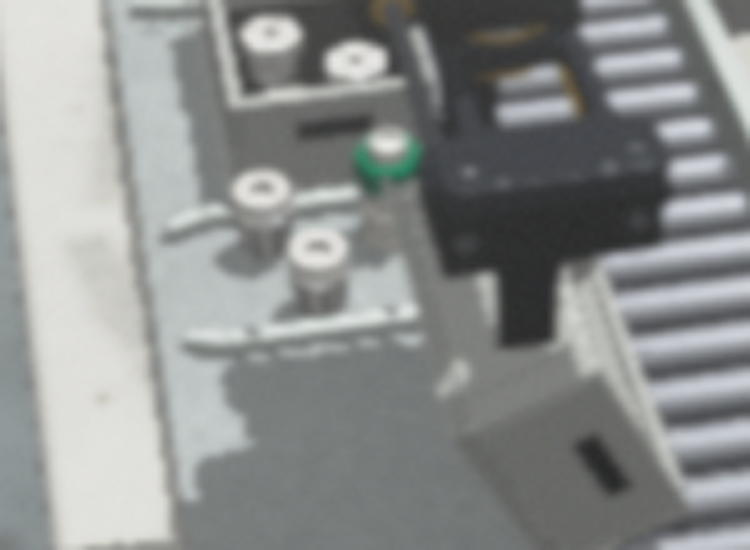

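```bash
python3 - <<'E'
from h import *
def at(n,u,v,yb):
    c,d=ray(n,u,v)
    nrm=np.array([-np.sin(YAW),np.cos(YAW),0]); p0=np.array([*tow([0,yb]),0])
    p=c+d*((p0-c)@nrm)/(d@nrm); return np.append(tob(p),p[2]).round(4)
a=at("scene",280+527/5,170+236/5,-.195);b=at("scene",280+537/5,170+375/5,-.195);print(a,b,np.degrees(np.arctan2(a[2]-b[2],b[0]-a[0])))
a=at("scene",280+232/5,170+138/5,-.045);b=at("scene",280+265/5,170+275/5,-.045);print(a,b,np.degrees(np.arctan2(a[2]-b[2],b[0]-a[0])))
E
```

```text
[-0.0567 -0.195   0.1091] [-0.0368 -0.195   0.0394] 74.06546174145487
[-0.045  -0.045   0.1004] [-0.0166 -0.045   0.0235] 69.73026768604493
```

{"op": "carry_out", "data": {
  "plan": [
    {"dx":0.1,"dy":0,"dz":0,"rx":0,"ry":0,"rz":0,"fingers":-1},
    {"dx":0,"dy":0,"dz":0,"rx":0,"ry":0,"rz":0,"fingers":-1},
    {"dx":0,"dy":0,"dz":0,"rx":0,"ry":0,"rz":0,"fingers":-1},
    {"dx":0,"dy":0,"dz":0,"rx":0,"ry":0,"rz":0,"fingers":-1},
    {"dx":-0.1,"dy":0,"dz":0,"rx":0,"ry":0,"rz":0,"fingers":-1},
    {"dx":-0.25,"dy":0,"dz":0.01,"rx":0,"ry":0,"rz":0,"fingers":-1},
    {"dx":-0.363,"dy":0,"dz":0.048,"rx":0,"ry":0,"rz":0,"fingers":-1},
    {"dx":-0.355,"dy":0,"dz":0.086,"rx":0,"ry":0,"rz":0,"fingers":-1},
    {"dx":-0.343,"dy":0,"dz":0.123,"rx":0,"ry":0,"rz":0,"fingers":-1},
    {"dx":-0.327,"dy":0,"dz":0.159,"rx":0,"ry":0,"rz":0,"fingers":-1},
    {"dx":-0.308,"dy":0,"dz":0.193,"rx":0,"ry":0,"rz":0,"fingers":-1},
    {"dx":-0.286,"dy":0,"dz":0.226,"rx":0,"ry":0,"rz":0,"fingers":-1}
  ]
}}

```text
time_s: 15.78
tool_pos: [0.4639, -0.1313, 0.1006]
tool_rot: [-180.0, 0.1, -1.2]
force: [-4.6, 0.1, 3.8]
grip_width: 0.0871
```

{"op": "carry_out", "data": {
  "plan": [
    {"dx":-0.26,"dy":0,"dz":0.255,"rx":0,"ry":0,"rz":0,"fingers":-1},
    {"dx":-0.195,"dy":0,"dz":0.233,"rx":0,"ry":0,"rz":0,"fingers":-1},
    {"dx":-0.175,"dy":0,"dz":0.25,"rx":0,"ry":0,"rz":0,"fingers":-1},
    {"dx":-0.15,"dy":0,"dz":0.265,"rx":0,"ry":0,"rz":0,"fingers":-1},
    {"dx":-0.1,"dy":0,"dz":0.165,"rx":0,"ry":0,"rz":0,"fingers":-1},
    {"dx":-0.2,"dy":0,"dz":0,"rx":0,"ry":0,"rz":0,"fingers":-1},
    {"dx":-0.2,"dy":0,"dz":0,"rx":0,"ry":0,"rz":0,"fingers":-1},
    {"dx":0,"dy":0,"dz":-0.5,"rx":0,"ry":0,"rz":0,"fingers":-1},
    {"dx":0,"dy":0,"dz":-0.9,"rx":0,"ry":0,"rz":0,"fingers":-1},
    {"dx":0,"dy":0,"dz":-0.6,"rx":0,"ry":0,"rz":0,"fingers":-1},
    {"dx":0,"dy":0,"dz":0,"rx":0,"ry":0,"rz":0,"fingers":-1}
  ]
}}

```text
time_s: 17.15
tool_pos: [0.429, -0.1309, 0.1288]
tool_rot: [180.0, -0.3, -1.2]
force: [-0.1, 0.8, 0.7]
grip_width: 0.0873
```

```bash
python3 look.py g1
```

```text
17.15 [ 0.429  -0.1309  0.1288] [-0.1312 -0.1181] [-0.1  0.8  0.7]
```

View pics/g1.png

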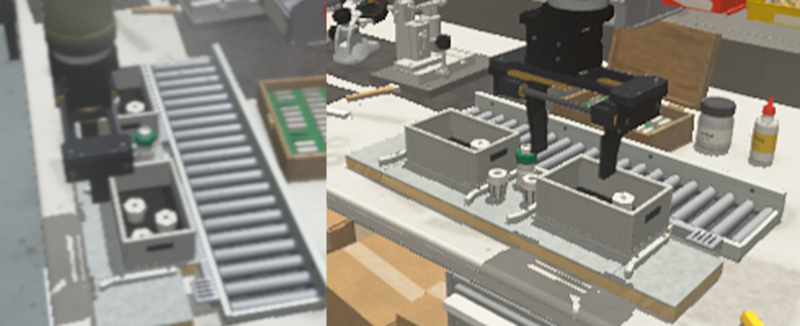

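{"op": "carry_out", "data": {
  "plan": [
    {"dx":0.3,"dy":-1,"dz":0,"rx":0,"ry":0,"rz":0,"fingers":1},
    {"dx":0.34,"dy":-1,"dz":0,"rx":0,"ry":0,"rz":0,"fingers":1},
    {"dx":0.34,"dy":-1,"dz":0,"rx":0,"ry":0,"rz":0,"fingers":1},
    {"dx":0.34,"dy":-1,"dz":0,"rx":0,"ry":0,"rz":0,"fingers":1},
    {"dx":0.34,"dy":-1,"dz":0,"rx":0,"ry":0,"rz":0,"fingers":1},
    {"dx":0.34,"dy":-1,"dz":0,"rx":0,"ry":0,"rz":0,"fingers":1},
    {"dx":0.34,"dy":-1,"dz":0,"rx":0,"ry":0,"rz":0,"fingers":1},
    {"dx":0.34,"dy":-1,"dz":0,"rx":0,"ry":0,"rz":0,"fingers":1},
    {"dx":0.34,"dy":-1,"dz":0,"rx":0,"ry":0,"rz":0,"fingers":1},
    {"dx":0.34,"dy":-1,"dz":0,"rx":0,"ry":0,"rz":0,"fingers":1},
    {"dx":0.34,"dy":-1,"dz":0,"rx":0,"ry":0,"rz":0,"fingers":1},
    {"dx":0,"dy":-1,"dz":0,"rx":0,"ry":0,"rz":0,"fingers":1}
  ]
}}

```text
time_s: 18.75
tool_pos: [0.5455, 0.2276, 0.1249]
tool_rot: [179.9, 0.1, -1.2]
force: [0.4, -0.7, 0.1]
grip_width: 0.0
```

{"op": "carry_out", "data": {
  "plan": [
    {"dx":0,"dy":-0.1,"dz":0.7,"rx":0,"ry":0,"rz":0,"fingers":1},
    {"dx":0,"dy":0,"dz":0.9,"rx":0,"ry":0,"rz":0,"fingers":1},
    {"dx":0,"dy":0,"dz":0.4,"rx":0,"ry":0,"rz":0,"fingers":1},
    {"dx":0,"dy":0,"dz":0,"rx":0,"ry":0,"rz":0,"fingers":1}
  ]
}}

```text
time_s: 19.25
tool_pos: [0.5446, 0.2295, 0.0649]
tool_rot: [179.9, 0.1, -1.2]
force: [0.3, 1.1, 0.6]
grip_width: 0.0005
```

```bash
python3 look.py g2;python3 - <<'E'
from h import *
cv2.imwrite("pics/g2_w.png",imaging.read_camera("wrist")["color"][:,:,::-1])
E
```

```text
19.25 [0.5446 0.2295 0.0649] [-0.0244  0.245 ] [0.3 1.1 0.6]
```

View pics/g2.png

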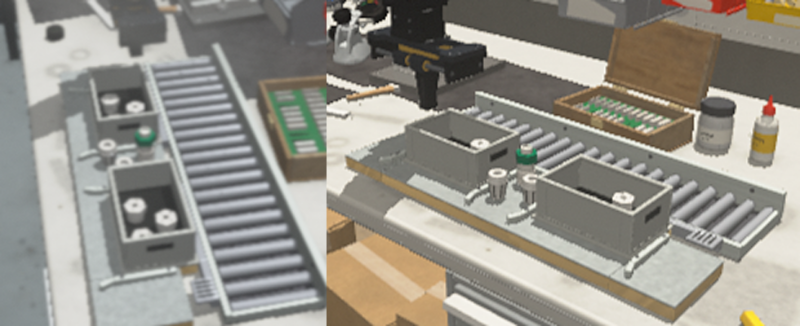

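View pics/g2_w.png

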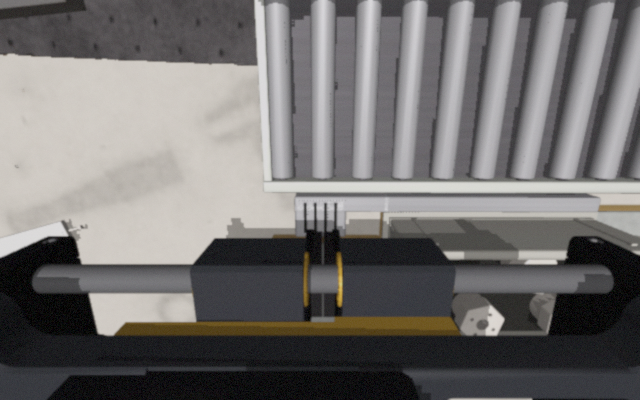

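{"op": "carry_out", "data": {
  "plan": [
    {"dx":0.1,"dy":0,"dz":0.5,"rx":0,"ry":0,"rz":0,"fingers":1},
    {"dx":0,"dy":0,"dz":0.5,"rx":0,"ry":0,"rz":0,"fingers":1},
    {"dx":0,"dy":0,"dz":0.23,"rx":0,"ry":0,"rz":0,"fingers":1},
    {"dx":0,"dy":0,"dz":0,"rx":0,"ry":0,"rz":0,"fingers":1}
  ]
}}

```text
time_s: 19.9
tool_pos: [0.5477, 0.2297, 0.0282]
tool_rot: [179.9, 0.1, -1.2]
force: [1.3, 0.2, -0.4]
grip_width: 0.0005
```

{"op": "carry_out", "data": {
  "plan": [
    {"dx":0,"dy":0,"dz":0.06,"rx":0,"ry":0,"rz":0,"fingers":1},
    {"dx":0,"dy":0,"dz":0.06,"rx":0,"ry":0,"rz":0,"fingers":1},
    {"dx":0,"dy":0,"dz":0,"rx":0,"ry":0,"rz":0,"fingers":1}
  ]
}}

```text
time_s: 20.27
tool_pos: [0.5485, 0.23, 0.0259]
tool_rot: [-180.0, -0.0, -1.2]
force: [-0.2, 0.0, -0.3]
grip_width: 0.0006
```

{"op": "carry_out", "data": {
  "plan": [
    {"dx":0,"dy":0,"dz":0.06,"rx":0,"ry":0,"rz":0,"fingers":1},
    {"dx":0,"dy":0,"dz":0.06,"rx":0,"ry":0,"rz":0,"fingers":1},
    {"dx":0,"dy":0,"dz":0,"rx":0,"ry":0,"rz":0,"fingers":1}
  ]
}}

```text
time_s: 20.65
tool_pos: [0.5488, 0.2302, 0.0239]
tool_rot: [-180.0, -0.0, -1.2]
force: [-3.0, -1.5, 9.3]
grip_width: 0.0004
```

Contact at z ≈ 0.0245. Press on.

{"op": "carry_out", "data": {
  "plan": [
    {"dx":0,"dy":0,"dz":0.07,"rx":0,"ry":0,"rz":0,"fingers":1},
    {"dx":0,"dy":0,"dz":0.07,"rx":0,"ry":0,"rz":0,"fingers":1},
    {"dx":0,"dy":0,"dz":0,"rx":0,"ry":0,"rz":0,"fingers":1}
  ]
}}

```text
time_s: 21.02
tool_pos: [0.5488, 0.2302, 0.0197]
tool_rot: [-180.0, -0.0, -1.2]
force: [-3.0, -1.7, 8.5]
grip_width: 0.0004
```

{"op": "carry_out", "data": {
  "plan": [
    {"dx":0,"dy":0,"dz":0.07,"rx":0,"ry":0,"rz":0,"fingers":1},
    {"dx":0,"dy":0,"dz":0,"rx":0,"ry":0,"rz":0,"fingers":1}
  ]
}}

```text
time_s: 21.28
tool_pos: [0.5488, 0.2302, 0.0187]
tool_rot: [-180.0, -0.0, -1.2]
force: [-6.2, -3.0, 15.3]
grip_width: 0.0004
```

{"op": "carry_out", "data": {
  "plan": [
    {"dx":0,"dy":0,"dz":0.05,"rx":0,"ry":0,"rz":0,"fingers":1},
    {"dx":0,"dy":0,"dz":0,"rx":0,"ry":0,"rz":0,"fingers":1}
  ]
}}

```text
time_s: 21.52
tool_pos: [0.5489, 0.2302, 0.0185]
tool_rot: [-180.0, -0.0, -1.2]
force: [-9.7, -4.7, 23.4]
grip_width: 0.0006
```

{"op": "carry_out", "data": {
  "plan": [
    {"dx":0,"dy":0,"dz":-0.5,"rx":0,"ry":0,"rz":0,"fingers":1},
    {"dx":0,"dy":0,"dz":-1,"rx":0,"ry":0,"rz":0,"fingers":1},
    {"dx":0,"dy":0,"dz":-1,"rx":0,"ry":0,"rz":0,"fingers":1},
    {"dx":0,"dy":0,"dz":-0.8,"rx":0,"ry":0,"rz":0,"fingers":0},
    {"dx":-0.65,"dy":0.8,"dz":0,"rx":0,"ry":0,"rz":0,"fingers":-1},
    {"dx":-0.75,"dy":0.8,"dz":0,"rx":0,"ry":0,"rz":0,"fingers":-1},
    {"dx":-0.8,"dy":0.8,"dz":0,"rx":0,"ry":0,"rz":0,"fingers":-1},
    {"dx":-0.8,"dy":0.8,"dz":0,"rx":0,"ry":0,"rz":-0.02,"fingers":-1},
    {"dx":-0.7,"dy":0.8,"dz":0,"rx":0,"ry":0,"rz":0,"fingers":-1},
    {"dx":0,"dy":0,"dz":0,"rx":0,"ry":0,"rz":0,"fingers":-1}
  ]
}}

```text
time_s: 22.78
tool_pos: [0.434, 0.1107, 0.1135]
tool_rot: [180.0, -0.0, -1.1]
force: [0.5, -0.3, 0.6]
grip_width: 0.0623
```

```bash
python3 look.py g3;python3 - <<'E'
from h import *
print(sensors.get_obs()["tool_rot"])
cv2.imwrite("pics/g3_w.png",imaging.read_camera("wrist")["color"][:,:,::-1])
E
```

```text
22.775 [0.434  0.1107 0.1135] [-0.132   0.1235] [ 0.5 -0.3  0.6]
[-1.79953327e+02 -9.26054744e-02 -1.00894517e+00]
```

View pics/g3_w.png

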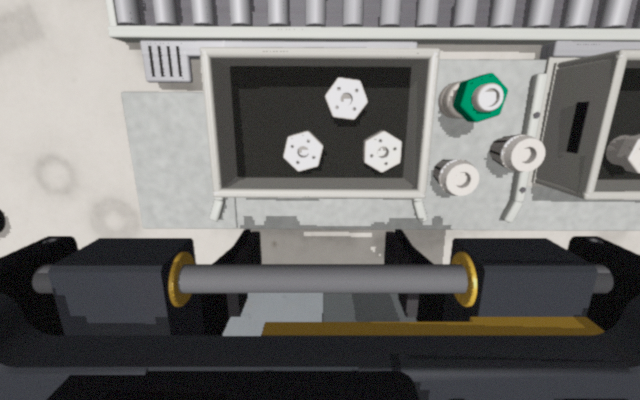

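{"op": "carry_out", "data": {
  "plan": [
    {"dx":0,"dy":-0.1,"dz":0.6,"rx":0,"ry":0,"rz":0.04,"fingers":-1},
    {"dx":0,"dy":0,"dz":0.8,"rx":0,"ry":0,"rz":0,"fingers":-1},
    {"dx":0,"dy":0,"dz":0.8,"rx":0,"ry":0,"rz":0,"fingers":-1},
    {"dx":0,"dy":0,"dz":0.55,"rx":0,"ry":0,"rz":0,"fingers":-1},
    {"dx":0.1,"dy":0,"dz":0,"rx":0,"ry":0,"rz":0,"fingers":-1},
    {"dx":0.1,"dy":0,"dz":0,"rx":0,"ry":0,"rz":0,"fingers":-1},
    {"dx":0.1,"dy":0,"dz":0,"rx":0,"ry":0,"rz":0,"fingers":-1},
    {"dx":0.1,"dy":0,"dz":0,"rx":0,"ry":0,"rz":0,"fingers":-1},
    {"dx":0.1,"dy":0,"dz":0,"rx":0,"ry":0,"rz":0,"fingers":-1}
  ]
}}

```text
time_s: 24.05
tool_pos: [0.4501, 0.115, 0.0311]
tool_rot: [-180.0, 0.0, -1.4]
force: [-3.0, 0.1, 3.4]
grip_width: 0.0868
```

```bash
python3 look.py g4;python3 - <<'E'
from h import *
print(sensors.get_obs()["tool_rot"])
cv2.imwrite("pics/g4_w.png",imaging.read_camera("wrist")["color"][:,:,::-1])
E
```

```text
24.05 [0.4501 0.115  0.0311] [-0.1161  0.1282] [-3.   0.1  3.4]
[-1.79990284e+02 -5.23158000e-02 -1.40781799e+00]
```

View pics/g4_w.png

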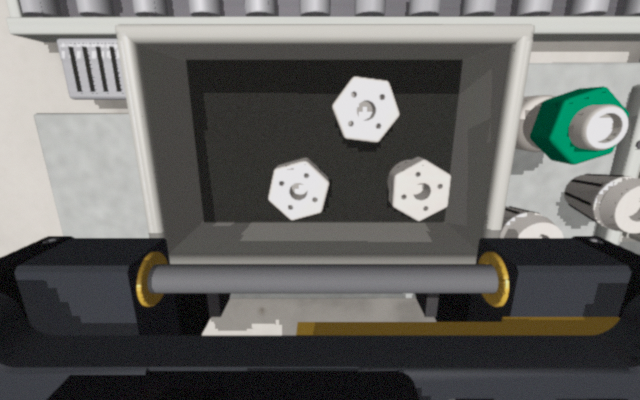

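View pics/g4.png

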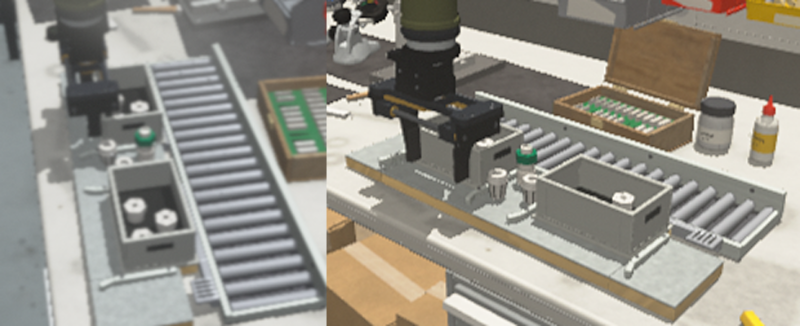

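{"op": "carry_out", "data": {
  "plan": [
    {"dx":0.12,"dy":0,"dz":0,"rx":0,"ry":0,"rz":0,"fingers":-1},
    {"dx":0.12,"dy":0,"dz":0,"rx":0,"ry":0,"rz":0,"fingers":-1},
    {"dx":0.12,"dy":0,"dz":0,"rx":0,"ry":0,"rz":0,"fingers":-1},
    {"dx":0.12,"dy":0,"dz":0,"rx":0,"ry":0,"rz":0,"fingers":-1},
    {"dx":0.12,"dy":0,"dz":0,"rx":0,"ry":0,"rz":0,"fingers":-1},
    {"dx":0.12,"dy":0,"dz":0,"rx":0,"ry":0,"rz":0,"fingers":-1}
  ]
}}

```text
time_s: 24.95
tool_pos: [0.4719, 0.1144, 0.0308]
tool_rot: [180.0, -0.0, -1.4]
force: [-2.8, -0.5, 1.3]
grip_width: 0.0872
```

{"op": "carry_out", "data": {
  "plan": [
    {"dx":0.12,"dy":0,"dz":0,"rx":0,"ry":0,"rz":0,"fingers":-1},
    {"dx":0.12,"dy":0,"dz":0,"rx":0,"ry":0,"rz":0,"fingers":-1},
    {"dx":0.12,"dy":0,"dz":0,"rx":0,"ry":0,"rz":0,"fingers":-1},
    {"dx":0.12,"dy":0,"dz":0,"rx":0,"ry":0,"rz":0,"fingers":-1},
    {"dx":0.12,"dy":0,"dz":0,"rx":0,"ry":0,"rz":0,"fingers":-1},
    {"dx":0.12,"dy":0,"dz":0,"rx":0,"ry":0,"rz":0,"fingers":-1}
  ]
}}

```text
time_s: 25.7
tool_pos: [0.4935, 0.1138, 0.0309]
tool_rot: [180.0, 0.0, -1.4]
force: [-2.3, 0.4, 1.3]
grip_width: 0.0872
```

```bash
python3 look.py g5;python3 - <<'E'
from h import *
cv2.imwrite("pics/g5_w.png",imaging.read_camera("wrist")["color"][:,:,::-1])
E
```

```text
25.7 [0.4935 0.1138 0.0309] [-0.0727  0.1281] [-2.3  0.4  1.3]
```

View pics/g5_w.png

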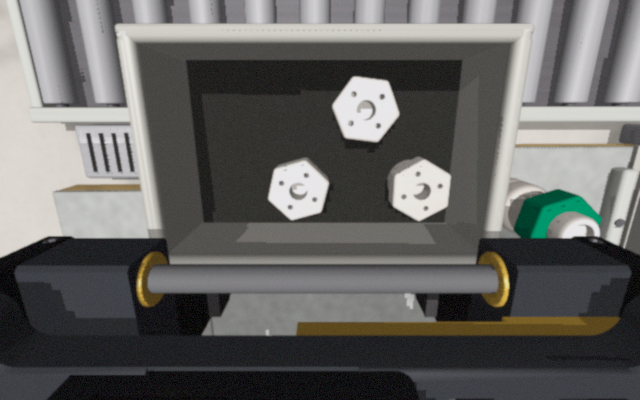

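View pics/g5.png

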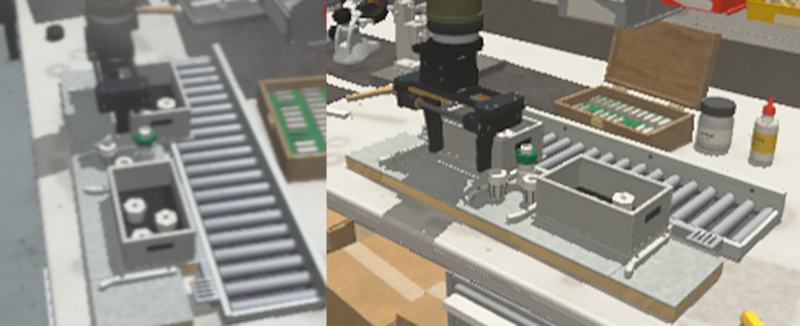

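{"op": "carry_out", "data": {
  "plan": [
    {"dx":0.13,"dy":0,"dz":0,"rx":0,"ry":0,"rz":0,"fingers":-1},
    {"dx":0.13,"dy":0,"dz":0,"rx":0,"ry":0,"rz":0,"fingers":-1},
    {"dx":0.13,"dy":0,"dz":0,"rx":0,"ry":0,"rz":0,"fingers":-1},
    {"dx":0.13,"dy":0,"dz":0,"rx":0,"ry":0,"rz":0,"fingers":-1},
    {"dx":0.13,"dy":0,"dz":0,"rx":0,"ry":0,"rz":0,"fingers":-1},
    {"dx":0.13,"dy":0,"dz":0,"rx":0,"ry":0,"rz":0,"fingers":-1},
    {"dx":0.13,"dy":0,"dz":0,"rx":0,"ry":0,"rz":0,"fingers":-1},
    {"dx":0.13,"dy":0,"dz":0,"rx":0,"ry":0,"rz":0,"fingers":-1},
    {"dx":0.13,"dy":0,"dz":0,"rx":0,"ry":0,"rz":0,"fingers":-1},
    {"dx":0.13,"dy":0,"dz":0,"rx":0,"ry":0,"rz":0,"fingers":-1}
  ]
}}

```text
time_s: 27.1
tool_pos: [0.5326, 0.1129, 0.0308]
tool_rot: [180.0, -0.0, -1.4]
force: [-1.9, 0.5, -0.1]
grip_width: 0.0873
```

{"op": "carry_out", "data": {
  "plan": [
    {"dx":0.13,"dy":0,"dz":0,"rx":0,"ry":0,"rz":0,"fingers":-1},
    {"dx":0.13,"dy":0,"dz":0,"rx":0,"ry":0,"rz":0,"fingers":-1},
    {"dx":0.13,"dy":0,"dz":0,"rx":0,"ry":0,"rz":0,"fingers":-1},
    {"dx":0.13,"dy":0,"dz":0,"rx":0,"ry":0,"rz":0,"fingers":-1},
    {"dx":0.13,"dy":0,"dz":0,"rx":0,"ry":0,"rz":0,"fingers":-1},
    {"dx":0.13,"dy":0,"dz":0,"rx":0,"ry":0,"rz":0,"fingers":-1},
    {"dx":0.13,"dy":0,"dz":0,"rx":0,"ry":0,"rz":0,"fingers":-1},
    {"dx":0.1,"dy":0,"dz":0,"rx":0,"ry":0,"rz":0,"fingers":-1}
  ]
}}

```text
time_s: 28.1
tool_pos: [0.5628, 0.1122, 0.031]
tool_rot: [-180.0, -0.0, -1.4]
force: [-2.9, 0.4, 1.0]
grip_width: 0.087
```

```bash
python3 look.py g6;python3 - <<'E'
from h import *
cv2.imwrite("pics/g6_w.png",imaging.read_camera("wrist")["color"][:,:,::-1])
E
```

```text
28.1 [0.5628 0.1122 0.031 ] [-0.0033  0.1282] [-2.9  0.4  1. ]
```

View pics/g6_w.png

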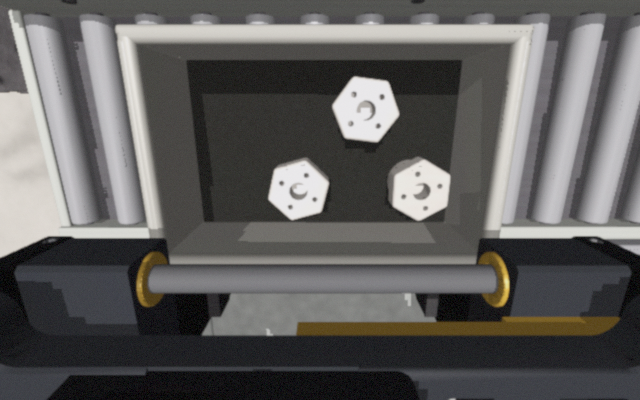

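View pics/g6.png

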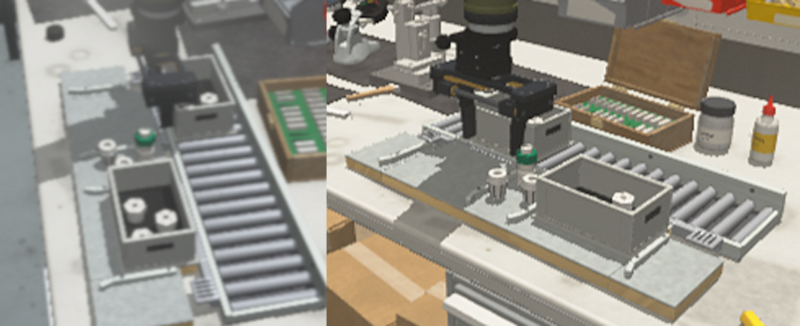

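Tray square and on the rollers; about 20 mm to go.

{"op": "carry_out", "data": {
  "plan": [
    {"dx":0.1,"dy":0,"dz":0,"rx":0,"ry":0,"rz":0,"fingers":-1},
    {"dx":0.1,"dy":0,"dz":0,"rx":0,"ry":0,"rz":0,"fingers":-1},
    {"dx":0.1,"dy":0,"dz":0,"rx":0,"ry":0,"rz":0,"fingers":-1},
    {"dx":0.1,"dy":0,"dz":0,"rx":0,"ry":0,"rz":0,"fingers":-1},
    {"dx":0.07,"dy":0,"dz":0,"rx":0,"ry":0,"rz":0,"fingers":-1}
  ]
}}

```text
time_s: 28.88
tool_pos: [0.5768, 0.1118, 0.0309]
tool_rot: [180.0, -0.0, -1.4]
force: [-4.2, -0.6, 2.2]
grip_width: 0.0869
```

{"op": "carry_out", "data": {
  "plan": [
    {"dx":0.05,"dy":0,"dz":0,"rx":0,"ry":0,"rz":0,"fingers":-1},
    {"dx":0.05,"dy":0,"dz":0,"rx":0,"ry":0,"rz":0,"fingers":-1}
  ]
}}

```text
time_s: 29.12
tool_pos: [0.5797, 0.1118, 0.0309]
tool_rot: [180.0, -0.0, -1.4]
force: [-3.3, 0.7, 2.4]
grip_width: 0.0869
```

{"op": "carry_out", "data": {
  "plan": [
    {"dx":0.05,"dy":0,"dz":0,"rx":0,"ry":0,"rz":0,"fingers":-1},
    {"dx":0,"dy":0,"dz":0,"rx":0,"ry":0,"rz":0,"fingers":-1}
  ]
}}

```text
time_s: 29.38
tool_pos: [0.5804, 0.1117, 0.0307]
tool_rot: [180.0, 0.1, -1.4]
force: [-4.6, -0.3, 3.5]
grip_width: 0.0868
```

{"op": "carry_out", "data": {
  "plan": [
    {"dx":0.05,"dy":0,"dz":0,"rx":0,"ry":0,"rz":0,"fingers":-1},
    {"dx":0,"dy":0,"dz":0,"rx":0,"ry":0,"rz":0,"fingers":-1}
  ]
}}

```text
time_s: 29.62
tool_pos: [0.5803, 0.1117, 0.0306]
tool_rot: [180.0, 0.3, -1.4]
force: [-9.3, 0.7, 6.1]
grip_width: 0.0871
```

{"op": "carry_out", "data": {
  "plan": [
    {"dx":0.05,"dy":0,"dz":0,"rx":0,"ry":0,"rz":0,"fingers":-1},
    {"dx":0,"dy":0,"dz":0,"rx":0,"ry":0,"rz":0,"fingers":-1}
  ]
}}

```text
time_s: 29.88
tool_pos: [0.5802, 0.1117, 0.0304]
tool_rot: [179.9, 0.5, -1.4]
force: [-13.2, -0.5, 8.0]
grip_width: 0.087
```

```bash
python3 look.py g7;python3 - <<'E'
from h import *
cv2.imwrite("pics/g7_w.png",imaging.read_camera("wrist")["color"][:,:,::-1])
E
```

```text
29.875 [0.5802 0.1117 0.0304] [0.0141 0.1281] [-13.2  -0.5   8. ]
```

View pics/g7_w.png

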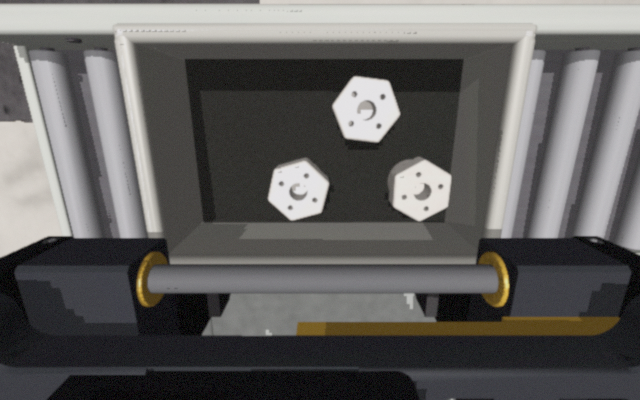

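View pics/g7.png

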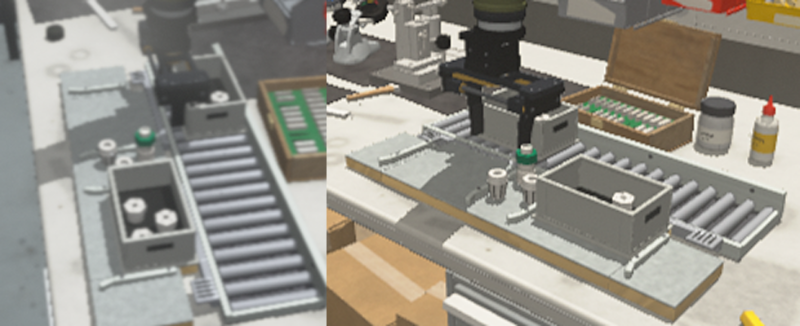

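{"op": "carry_out", "data": {
  "plan": [
    {"dx":-0.08,"dy":0,"dz":0,"rx":0,"ry":0,"rz":0,"fingers":-1},
    {"dx":-0.08,"dy":0,"dz":0,"rx":0,"ry":0,"rz":0,"fingers":-1},
    {"dx":-0.15,"dy":0,"dz":0,"rx":0,"ry":0,"rz":0,"fingers":-1},
    {"dx":-0.4,"dy":0,"dz":0,"rx":0,"ry":0,"rz":0,"fingers":-1},
    {"dx":-0.6,"dy":0,"dz":0,"rx":0,"ry":0,"rz":0,"fingers":-1},
    {"dx":0,"dy":0,"dz":-0.6,"rx":0,"ry":0,"rz":0,"fingers":-1},
    {"dx":0,"dy":0,"dz":-1,"rx":0,"ry":0,"rz":0,"fingers":-1},
    {"dx":0,"dy":0,"dz":-1,"rx":0,"ry":0,"rz":0,"fingers":-1},
    {"dx":0,"dy":0,"dz":-1,"rx":0,"ry":0,"rz":0,"fingers":-1},
    {"dx":0,"dy":0,"dz":-0.6,"rx":0,"ry":0,"rz":0,"fingers":-1},
    {"dx":0,"dy":0,"dz":0,"rx":0,"ry":0,"rz":0,"fingers":-1}
  ]
}}

```text
time_s: 31.4
tool_pos: [0.5462, 0.1129, 0.1589]
tool_rot: [-179.9, -0.2, -1.4]
force: [-0.9, -1.2, -0.5]
grip_width: 0.0872
```

```bash
python3 look.py g8;python3 - <<'E'
from h import *
o=sensors.get_obs();print(o["tool_pos"].tolist(),o["tool_rot"].tolist())
cv2.imwrite("pics/g8_w.png",imaging.read_camera("wrist")["color"][:,:,::-1])
E
```

```text
31.4 [0.5462 0.1129 0.1589] [-0.0199  0.1284] [-0.9 -1.2 -0.5]
[0.5444778809614537, 0.11248752843144864, 0.15619034102769136] [179.98230073576605, 0.048529646705256765, -1.402735315854832]
```

View pics/g8_w.png

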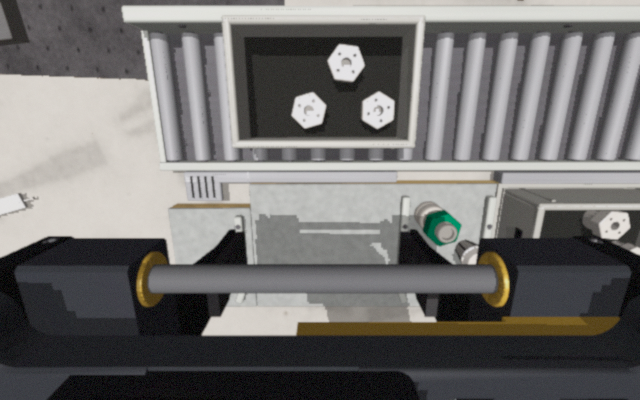

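View pics/g8.png

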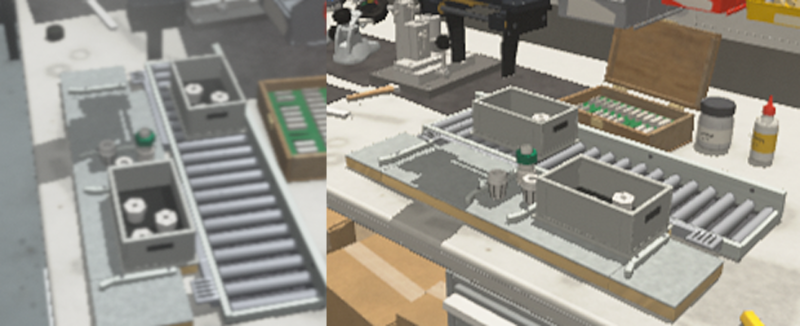

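```bash
python3 - <<'E'
from h import *
pos=[0.5448,.1126,.1565];rot=[179.98,.05,-1.4]
def w(n,u,v,z):
    p=wplane(pos,rot,u,v,z);print(n,tob(p).round(4))
for p in [(222,17),(424,18),(415,147),(233,147)]: w("traytop",*p,.078)
for p in [(125,22),(150,22),(600,21)]: w("railfront",*p,.042)
for p in [(185,198),(222,199),(186,176)]: w("pad",*p,.0185)
E
```

```text
traytop [0.116 0.198]
traytop [0.1154 0.0577]
traytop [0.0264 0.0566]
traytop [0.0264 0.1975]
railfront [0.1217 0.2863]
railfront [0.1217 0.2663]
railfront [ 0.1225 -0.0941]
pad [-0.0315  0.267 ]
pad [-0.0325  0.2297]
pad [-0.0089  0.2632]
```

```bash
python3 -c "
from cell import ticket
print(ticket.sign_off())"
```

```text
the job is handed in; nothing more can be done
None
```

I tipped the left tray and then the right one to about 65° and let each down flat. The left tray carries the stamp; the right one is bare. I pressed the left stop down and pushed the left tray across it, square, until it lay against the far rail. I handed the job in at about 31 s; no verdict is reported.

**Tip angles:** These are estimates, not direct readings. Finger geometry gives about 64–66° for both, and the stamp's measured position puts the left tray at 63–69°. Rough edge readings from the camera scattered from 53° to 74°, so they only loosely support this. I pushed the right tray about 2° further to be safe.

**Stop:** The pad bottomed at z = 0.0185, about 6 mm of travel, with the force at 23 N against the 12 N friction.

**Final checks:**
- **Left tray:** it lies flat and square at about x = 0.071, y = 0.127 in the board's frame, about 2 mm from the rail.
- **Right tray:** it stands flat in its lane, and I never pressed its stop.
- **Coupling and collets:** they look unmoved in the pictures, though I did not measure them.
- **Robot:** it was clear of everything, and the highest tray contact I read was about 15 N, when the tray met the rail.

**Calibration:** Distances along y disagreed by about 3 mm between the left and right camera views, which is well inside every tolerance.

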